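Close the pressure cooker with its screw yoke

TASK

Close the pressure cooker: swing the steel yoke clockwise until both jaws are fully home under the two ears of the pot, then screw the black knob down clockwise until the green tab pops up out of its housing, and stop there with the tab out: if its red foot comes into view the lid is overtightened. Push and turn gently enough that the cooker stays standing where it is, let go of it at the end, and leave the mug, the salt mill and the timer alone.

Things in the scene. Friction and masses are not known exactly. Their poses are not given: they have to be found in the camera images.
- cooker: steel pressure cooker, lid on, about 5.3 kg, loose (a hard push slides or turns it); pot 203 mm across, 280 mm over the handles (along its x), lid top about 134 mm high. Origin: centre of the underside; z: the cooker's axis, about which yoke and knob turn. Two clamp ears stick out of the pot at +y and -y to 118 mm from the axis, 82 to 89 mm high, each with a stop.
- handle_near (a point): middle of one black side handle, 133 mm from the cooker's axis in its -x direction, 86 mm above the worktop
- handle_far (a point): middle of the other black side handle, 133 mm from the cooker's axis in its +x direction
- yoke (a joint): swing of the yoke about the cooker's axis, rad: 0 with its jaws fully home under the ears, against the stops (bar along the cooker's y), growing counter-clockwise seen from above; starts 0.5 to 1.05. Drags with about 0.35 N m, stays where it is left. Unless it is home the screw only lifts the yoke and clamps nothing.
- yoke_end_a (a point): grip point on one arm of the yoke: centre of the flat steel bar, 95 mm from the axis; y along the bar, x across it. Bar 26 mm wide, 12 mm thick (150 to 162 mm above the worktop), free on both sides, the lid 40 mm lower; 116 to 126 mm from the axis an arm hangs down at its end. The tab's housing stands on this arm 39 to 69 mm from the axis, 10 mm higher than the bar.
- yoke_end_b (a point): the same point on the yoke's other arm, 95 mm out on the opposite side of the axis
- knob_grip (a point): middle of the black knob on the cooker's axis, about 209 mm above the worktop at first. Its grip is a bar 46 mm long (x of this point), 18 mm thick (y), from 19 mm below to 15 mm above this point, a white dot at one end of the top, a round flange 38 mm across below. It sinks 1.5 mm per rad until the spindle's foot meets the lid (at most 4 mm), then keeps its height.
- knob (a joint): turn of the knob on the yoke, rad, growing clockwise seen from above, which tightens; starts at 0 to 0.5. Needs about 0.16 N m at first and 0.2 N m when the tab pops; stays where it is left. The pop comes 3.2 to 6 rad after the start (the lid's gasket differs from time to time); the springs below the knob are loaded only over the last 2 rad or so before it.
- tab_top (a point): middle of the top of the green indicator tab, 11 x 8 mm, in its black housing 54 mm from the axis on the yoke's arm a; 15.5 mm above yoke_end_a when in (flush with the housing). At the set force (about 28 N) it snaps 10 mm out in one go; turned on past that it creeps farther out, its red foot shows from 11.5 mm on, and at 12.5 mm (0.7 to 0.9 rad of the knob past the pop) the lid is overtightened
- mug: cream mug with gold rim lines, 78 mm across, 101 mm high, loose, origin at the centre of its underside; a bystander
- salt_mill: salt mill with pink salt and a white cap, 51 mm across, 124 mm high, loose, origin at the centre of its underside; a bystander
- timer: white kitchen timer, 68 mm across, 58 mm high, loose, origin at the centre of its underside; a bystander

How it is judged:
By the outcome, as a careful person would: the job done as asked, in the order asked, and still so for the second after the job is handed in, with the robot touching nothing.
It also fails if it takes over 70 s, if anything falls off the work surface, if the arm or the gripper's body presses on something with over 40 N, if the wrist force passes 120 N, or if a joint passes its speed limit or range.

ROBOT

A 6-joint arm with a two-finger parallel gripper is mounted at the origin on a cart in front of the work surface, level with it; the furniture and walls round the work are solid. World frame = base frame: x ahead of the robot, y to its left, z up, the work surface at z = 0. Lengths are in m, angles in rad, forces in N, time in s.
With the tool pointing down it reaches from about 0.3 to 0.875 m from the base axis. Payload 6.4 kg.
Tool frame: the origin (TCP) lies at the very end of the fingers, on their centre line; the grasp point (between the pads) lies 19 mm behind it; z points along the fingers, y is the direction in which the jaws open and shut (so a half turn about z gives the same grasp; the last joint's range is limited). The gripper opens to 85 mm and grips with 20 to 120 N. Pads are 22 mm wide; open, the fingers measure 114 mm over their backs; the gripper's body (76 mm by 85 mm) begins 54 mm behind the grasp point. The pads swing forward as they close: fully open they stand 13 mm farther back than shut.
Start: joints at [0.908, 0.181, 1.607, -0, 1.354, -0.206], TCP at [0.254, 0.516, 0.231] pointing down, gripper open.
Joint ranges: [-2.99, 2.99], [-0.89, 2.07], [0.3, 2.58], [-1.14, 4.28], [0, 2.63], [-3.12, 3.12]. Speed limits (rad/s): [2.57, 2.57, 3.01, 3.14, 3.14, 3.14].

INTERFACE

Orientations are given as a 3x3 rotation matrix whose columns are the frame's x, y, z axes.
In Python, from bench import arm gives the robot as it stands.
- The arm moves only by the tool drive_tool, never from a script. Its arguments are lists of equal length, an entry for each row: "translation": the shift along the tool's x, y, z in cm, a list of three; "delta_rot": the turn, a rotation vector about the tool's x, y, z in degrees, a list of three. A call has 1 to 8 rows; each row is the pose to reach, as a shift and turn from the pose commanded when the call began, along the tool's axes at that moment; what a row does not reach only later rows make up. A row lasts 1/10 s, in which the tool goes at most 50 mm and 8.59 degrees, less where a joint would pass 70% of its speed; a pose out of reach is approached as far as the arm can. A call with a gripper value outside its range is refused whole. "fingers" is the closure, from 0 (fully open) to 1 (shut), set as the call begins (left out, the last holds). The fingers move at their own pace and stop on an object; the grip force is fixed at half the most. Time passes only in rows, so rows that repeat a pose let the fingers close. It gives the time, the measured TCP pose, the force and the opening at its end, in the units of the state.
- arm.read_state(): the state, without advancing time (a new reading comes with each control period).
- arm.capture(name): name is "side" or "top" or "wrist"; returns a dict with "frame" (400x640x3 uint8, red, green, blue), "vfov" (degrees; the focal length in pixels is half the picture's height over the tangent of half this angle, whatever the lens; pixels are square), "cx", "cy" (the principal point, pixels), "R" (3x3) and "t" (3): a world point X has camera coordinates R X + t. Camera axes: x right, y down, z forward; pixel columns grow to the right and rows downward; lengths in m; the calibration is good to about 2 mm. A picture is of the moment at which its call begins. There is no depth.
- arm.sign_off(): hands the job in, once; it reports no verdict.
The state is a dict: "time_s": time; "qpos": joint angles; "qvel": joint speeds; "tau": joint torques, N m; "position": TCP position; "tool_rot": TCP orientation; "contact_force": force on the tool from outside, world axes, zero at the start; "torque": the same for the moment, N m; "finger_gap": opening from 0.0 (shut) to 1.0 (fully open).
Only numpy, scipy, OpenCV 4.12 (cv2) and the standard library are available. Lean on these libraries where they do the work, as an engineer would, in place of code of your own. Each camera call takes 0.05 s, during which the arm holds its last target.

## Working session

There is one attempt and no reset: what is moved stays moved. The work goes in short steps, Python scripts to look and compute and a tool call to move; the robot and the scene stay as the last step left them, time stands still between calls to the robot, and variables do not carry over. Pictures are saved under pics/ and viewed, and the job is handed in when it is done.

Besides the shell and the picture viewer there is one more tool, called as name(argument=value, ...) on one line, values as JSON. drive_tool: Moves the arm, as the interface text tells. Its arguments: {"type":"object","properties":{"translation":{"type":"array"},"delta_rot":{"type":"array"},"fingers":{"type":"number"}},"required":["translation","delta_rot"]}

```bash
ls; mkdir -p pics
cat > h.py <<'E'
import numpy as np,cv2
from bench import arm
def shot(name,fn):
    c=arm.capture(name); cv2.imwrite('pics/'+fn,cv2.cvtColor(np.array(c['frame']),cv2.COLOR_RGB2BGR))
    np.savez('pics/'+fn+'.npz',**{k:np.array(v) for k,v in c.items()}); return c
def load(fn): return dict(np.load('pics/'+fn+'.npz'))
def ray(c,u,v):
    f=200/np.tan(np.radians(float(c['vfov']))/2); R=np.array(c['R']);t=np.array(c['t'])
    d=R.T@np.array([(u-c['cx'])/f,(v-c['cy'])/f,1]); return -R.T@t,d
def onz(c,u,v,z):
    o,d=ray(c,u,v); return o+d*(z-o[2])/d[2]
def proj(c,X):
    f=200/np.tan(np.radians(float(c['vfov']))/2); p=np.array(c['R'])@np.array(X)+np.array(c['t']); return np.array([c['cx'],c['cy']])+f*p[:2]/p[2]
E
python3 - <<'E'
from h import *
for n in ['side','top','wrist']:
    c=shot(n,n+'0.png'); print(n,c['vfov'],c['cx'],c['cy'],-np.array(c['R']).T@c['t'])
s=arm.read_state(); print({k:np.round(v,3) for k,v in s.items()})
E
```

```text
pics
side 44.74370401094251 318.9414088089758 214.16257116769097 [0.33783811 1.27637617 0.81067267]
top 44.239170679950334 323.25899210252066 198.9182596011408 [ 0.36909404 -0.04902606  1.36207284]
wrist 59.12527437487891 322.1871238844337 198.10721423961428 [0.19478485 0.5441856  0.37205114]
{'time_s': np.float64(0.15), 'qpos': array([ 0.908,  0.181,  1.608,  0.   ,  1.354, -0.206]), 'qvel': array([-0.001, -0.002, -0.003, -0.001,  0.   , -0.   ]), 'tau': array([ 2.0000e-03, -4.4526e+01, -3.5169e+01, -0.0000e+00,  6.0000e-03,
       -0.0000e+00]), 'position': array([0.253, 0.516, 0.231]), 'tool_rot': array([[-0.897,  0.441, -0.001],
       [ 0.441,  0.897, -0.001],
       [ 0.   , -0.001, -1.   ]]), 'contact_force': array([-0.604, -1.368, -0.753]), 'torque': array([ 0.001, -0.017, -0.025]), 'finger_gap': np.float64(1.001)}
```

View pics/top0.png

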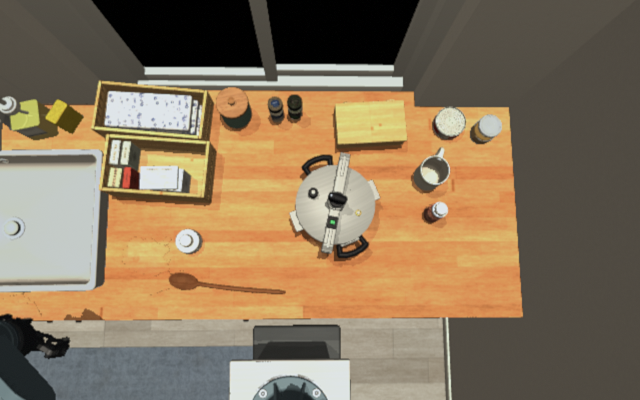

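View pics/side0.png

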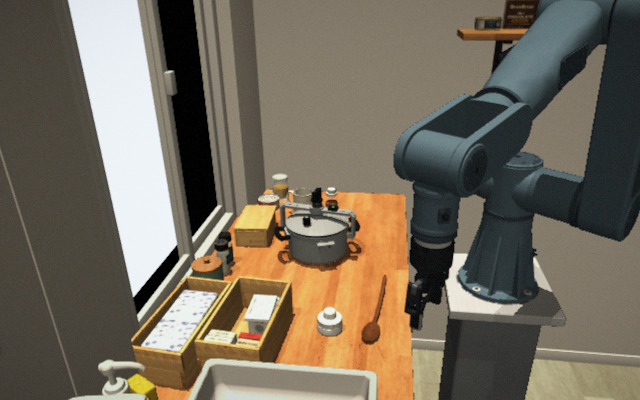

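View pics/wrist0.png

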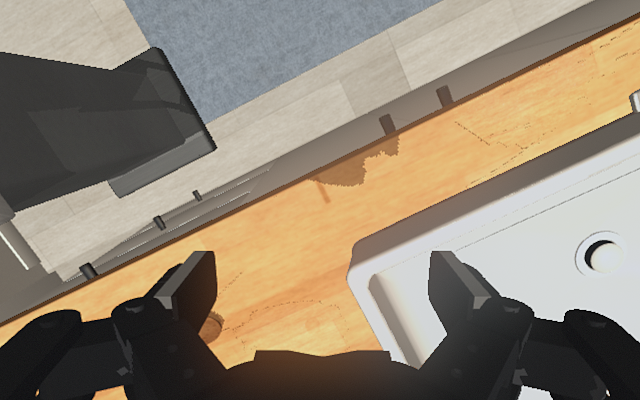

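Run:
```python
from h import *
im=cv2.imread('pics/top0.png')[140:270,260:460]; cv2.imwrite('pics/top0z.png',cv2.resize(im,None,fx=4,fy=4,interpolation=cv2.INTER_CUBIC))
im=cv2.imread('pics/side0.png')[170:290,230:390]; cv2.imwrite('pics/side0z.png',cv2.resize(im,None,fx=5,fy=5,interpolation=cv2.INTER_CUBIC))
```

```text
(no output)
```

View pics/top0z.png

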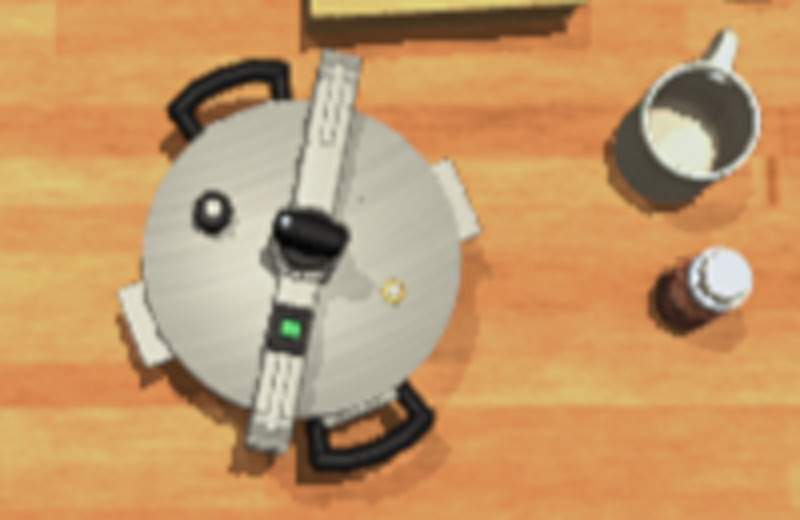

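View pics/side0z.png

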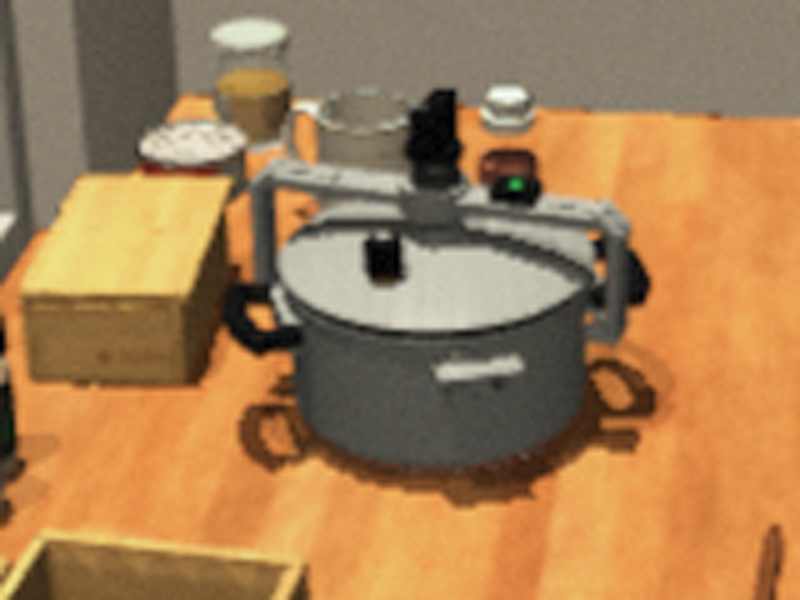

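Run:
```python
from h import *
c=load('top0.png')
P=lambda x,y,z: onz(c,260+x/4-.4,140+y/4-.4,z)
a=(P(248,444,.162)+P(287,451,.162))/2; b=(P(322,49,.162)+P(361,57,.162))/2
print('a,b',a,b,np.linalg.norm(a-b)); C=(a+b)/2; d=a-b; print('axis',C,'bar ang',np.degrees(np.arctan2(d[1],d[0])))
# ears outer edge mid at z .089
e1=(P(119,292,.089)+P(150,365,.089))/2; e2=(P(449,160,.089)+P(481,233,.089))/2
d=e1-e2; print('ears',e1,e2,np.linalg.norm(d),(e1+e2)/2,np.degrees(np.arctan2(d[1],d[0])))
print('knob top',P(311,232,.224),P(278,222,.224),P(347,245,.224)); print('tab',P(290,328,.172))
print('mug rim',P(702,125,.101),'mill',P(725,278,.124),'timer',onz(c,188,241,.05))
print('box near edge',P(310,15,.1),P(585,5,.1))
s=load('side0.png')
print('side proj axis top knob',proj(s,[C[0],C[1],.224]),'center a top',proj(s,a),proj(s,b))
```

```text
a,b [ 0.42914924 -0.0932618   0.162     ] [ 0.67554835 -0.14100975  0.162     ] 0.25098284909817814
axis [ 0.5523488  -0.11713578  0.162     ] bar ang 169.03298462594188
ears [ 0.51000093 -0.00992816  0.089     ] [ 0.59730944 -0.22709447  0.089     ] 0.23405978342322165 [ 0.55365518 -0.11851131  0.089     ] 111.90186620274795
knob top [ 0.55179141 -0.1171499   0.224     ] [ 0.55771864 -0.09781814  0.224     ] [ 0.54408915 -0.13821207  0.224     ]
tab [ 0.50098489 -0.10696191  0.172     ]
mug rim [ 0.64318194 -0.38331745  0.101     ] mill [ 0.53822874 -0.388061    0.124     ] timer [0.46327736 0.26867943 0.05      ]
box near edge [ 0.71714912 -0.1251615   0.1       ] [ 0.72476982 -0.3084114   0.1       ]
side proj axis top knob [317.24596931 189.15398034] center a top [355.65717836 211.97172795] [281.41259471 202.45619172]
```

drive_tool(translation=[[-2.5,-2.5,0],[-6,-6,0],[-10,-10,0],[-14,-14,0],[-18,-18,0],[-22,-22,0],[-26,-26,0],[-30,-30,0]], delta_rot=[[0,0,-2],[0,0,-4],[0,0,-6],[0,0,-8],[0,0,-10],[0,0,-12],[0,0,-14],[0,0,-15.2]], fingers=0.55)

```text
time_s: 0.95
position: [0.3779, 0.15, 0.2314]
tool_rot: [[-0.982, 0.189, 0.001], [0.189, 0.982, 0.0], [-0.001, 0.0, -1.0]]
contact_force: [1.5, 0.3, 0.2]
finger_gap: 0.451
```

```bash
cat >> h.py <<'E'
def st():
    s=arm.read_state(); R=np.array(s['tool_rot'])
    print('t %.2f'%s['time_s'],'p',np.round(s['position'],4),'yawx %.1f'%np.degrees(np.arctan2(R[1,0],R[0,0])),'tilt',np.round(R[:,2],3),'F',np.round(s['contact_force'],1),'T',np.round(s['torque'],3),'gap %.3f'%s['finger_gap'],'q',np.round(s['qpos'],2)); return s
def go(x,y,z):
    s=arm.read_state(); print('tool delta cm',np.round(100*np.array(s['tool_rot']).T@(np.array([x,y,z])-s['position']),2))
E
python3 - <<'E'
from h import *
st(); go(.460,-.100,.23); go(.460,-.100,.137)
E
```

```text
t 0.95 p [0.3779 0.15   0.2314] yawx 169.1 tilt [ 0.001  0.    -1.   ] F [1.5 0.3 0.2] T [ 0.066 -0.012  0.03 ] gap 0.451 q [ 0.08 -0.22  2.    0.    1.36 -1.3 ]
tool delta cm [-12.78 -23.     0.14]
tool delta cm [-12.78 -23.     9.44]
```

drive_tool(translation=[[-2,-4,0],[-4.5,-8,0],[-6.5,-12,0],[-8.5,-16,0],[-10,-19,0],[-10.8,-19.8,0],[-10.8,-19.8,0],[-10.8,-19.8,0]], delta_rot=[[0,0,0],[0,0,0],[0,0,0],[0,0,0],[0,0,0],[0,0,0],[0,0,0],[0,0,0]])

```text
time_s: 1.75
position: [0.4457, -0.0621, 0.2309]
tool_rot: [[-0.982, 0.19, -0.001], [0.19, 0.982, 0.001], [0.001, 0.001, -1.0]]
contact_force: [-0.3, 0.5, -0.4]
finger_gap: 0.451
```

Run:
```python
from h import *
shot('wrist','w1.png'); shot('top','t1.png');
st(); go(.460,-.100,.137)
```

```text
t 1.85 p [ 0.4457 -0.0616  0.2311] yawx 169.1 tilt [-0.001  0.001 -1.   ] F [-0.4  0.2  0.9] T [ 0.011  0.03  -0.06 ] gap 0.453 q [-0.4  -0.11  1.91  0.    1.34 -1.78]
tool delta cm [-2.13 -3.5   9.41]
```

View pics/w1.png

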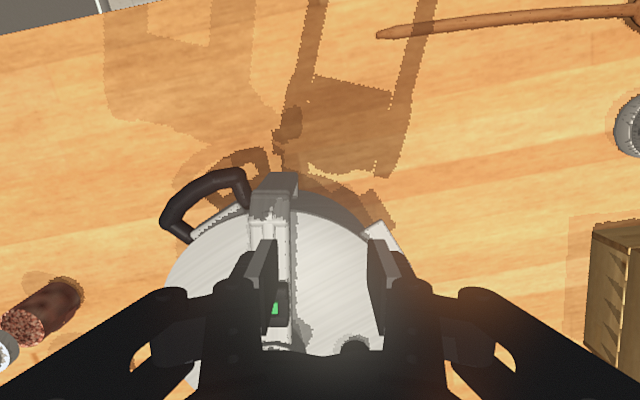

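drive_tool(translation=[[-1,-2,0],[-2.1,-3.5,0],[-2.1,-3.5,0],[-2.1,-3.5,0]], delta_rot=[[0,0,0],[0,0,0],[0,0,0],[0,0,0]])

```text
time_s: 2.25
position: [0.4601, -0.1011, 0.2311]
tool_rot: [[-0.982, 0.19, -0.001], [0.19, 0.982, 0.001], [0.001, 0.001, -1.0]]
contact_force: [0.2, 0.9, 0.3]
finger_gap: 0.447
```

Run:
```python
from h import *
shot('wrist','w2.png'); 
st(); go(.460,-.100,.137)
```

```text
t 2.30 p [ 0.4599 -0.1009  0.2311] yawx 169.0 tilt [-0.001  0.001 -1.   ] F [-0.4 -0.   0. ] T [-0.008  0.02   0.018] gap 0.450 q [-0.47 -0.06  1.86  0.    1.34 -1.85]
tool delta cm [0.   0.08 9.41]
```

View pics/w2.png

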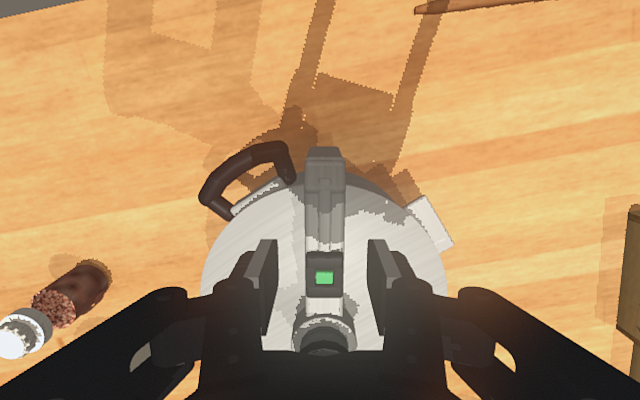

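drive_tool(translation=[[0,0.1,2],[0,0.1,4.5],[0,0.1,6.5],[0,0.1,8],[0,0.1,9],[0,0.1,9.2],[0,0.1,9.2]], delta_rot=[[0,0,0],[0,0,0],[0,0,0],[0,0,0],[0,0,0],[0,0,0],[0,0,0]])

```text
time_s: 3.0
position: [0.4604, -0.1003, 0.1395]
tool_rot: [[-0.982, 0.19, -0.0], [0.19, 0.982, 0.0], [0.0, 0.0, -1.0]]
contact_force: [-0.6, 0.6, 1.0]
finger_gap: 0.45
```

```bash
cat > arc.py <<'E'
from h import *
import sys
# arc rows from current pose about axis; args: step deg, n rows, extra
C=np.array([.553,-.118])
def arc(steps,r=.095):
    s=arm.read_state(); R=np.array(s['tool_rot']); p=np.array(s['position']); y0=np.degrees(np.arctan2(R[1,0],R[0,0]))
    for a in steps:
        y=y0-a; th=np.radians(y); t=np.array([C[0]+r*np.cos(th),C[1]+r*np.sin(th),.138])
        print(a,np.round(100*R.T@(t-p),2))
E
python3 - <<'E'
from arc import *
shot('wrist','w3.png'); 
st(); arc([2,5,9,13,17,21,25,25,40,57])
E
```

```text
t 3.05 p [ 0.4607 -0.1005  0.1399] yawx 169.0 tilt [ 0.001 -0.    -1.   ] F [ 0.1 -0.5 -0.4] T [ 0.038 -0.004  0.052] gap 0.452 q [-0.47  0.06  1.95  0.    1.14 -1.85]
2 [0.1  0.37 0.19]
5 [0.07 0.87 0.19]
9 [-0.01  1.53  0.19]
13 [-0.14  2.18  0.19]
17 [-0.31  2.82  0.19]
21 [-0.52  3.44  0.19]
25 [-0.78  4.05  0.19]
25 [-0.78  4.05  0.19]
40 [-2.12  6.15  0.19]
57 [-4.22  8.01  0.2 ]
```

View pics/w3.png

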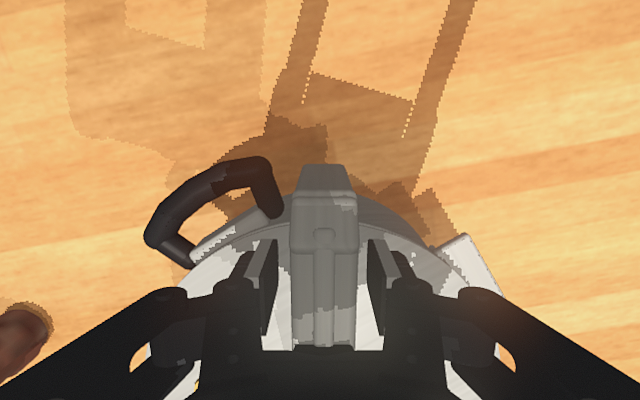

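drive_tool(translation=[[0.07,0.45,0],[0.07,0.87,0],[0.03,1.37,0],[-0.05,1.86,0],[-0.15,2.34,0],[-0.28,2.82,0],[-0.45,3.29,0],[-0.65,3.75,0]], delta_rot=[[0,0,2.5],[0,0,5],[0,0,8],[0,0,11],[0,0,14],[0,0,17],[0,0,20],[0,0,23]])

```text
time_s: 3.85
position: [0.4744, -0.0658, 0.1404]
tool_rot: [[-0.828, 0.561, 0.001], [0.561, 0.828, -0.002], [-0.002, -0.001, -1.0]]
contact_force: [-1.7, -3.6, -0.6]
finger_gap: 0.452
```

Run:
```python
from arc import *
shot('top','t4.png'); 
st(); arc([0,3,6,9,12,15,18,21,24])
im=cv2.imread('pics/t4.png')[140:270,260:460]; cv2.imwrite('pics/t4z.png',cv2.resize(im,None,fx=4,fy=4,interpolation=cv2.INTER_CUBIC))
```

```text
t 3.90 p [ 0.4747 -0.0651  0.1404] yawx 145.8 tilt [ 0.002 -0.001 -1.   ] F [-1.  -0.9 -0.3] T [-0.23   0.135  0.073] gap 0.449 q [-0.38  0.07  1.93 -0.    1.14 -1.36]
0 [0.05 0.04 0.24]
3 [0.04 0.53 0.24]
6 [-0.    1.03  0.24]
9 [-0.07  1.52  0.24]
12 [-0.16  2.01  0.24]
15 [-0.27  2.5   0.24]
18 [-0.41  2.97  0.24]
21 [-0.58  3.44  0.24]
24 [-0.77  3.9   0.24]
```

View pics/t4z.png

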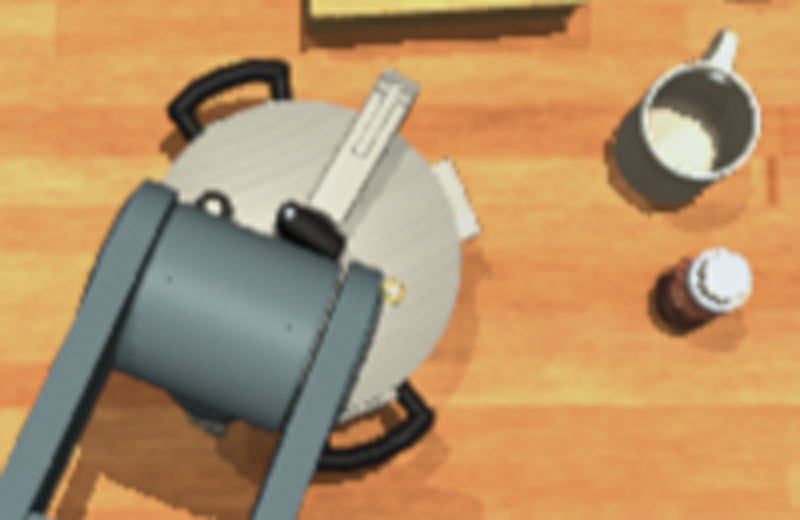

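drive_tool(translation=[[0.04,0.53,0],[0,1.03,0],[-0.07,1.52,0],[-0.16,2.01,0],[-0.27,2.5,0],[-0.41,2.97,0],[-0.58,3.44,0],[-0.77,3.9,0]], delta_rot=[[0,0,3],[0,0,6],[0,0,9],[0,0,12],[0,0,15],[0,0,18],[0,0,21],[0,0,24]])

```text
time_s: 4.7
position: [0.5026, -0.0378, 0.1404]
tool_rot: [[-0.53, 0.848, 0.001], [0.848, 0.53, -0.002], [-0.002, -0.0, -1.0]]
contact_force: [-1.0, -3.3, 0.0]
finger_gap: 0.45
```

Run:
```python
from arc import *
shot('top','t5.png'); 
st(); arc([0,2,4,6,8,10,12,14])
im=cv2.imread('pics/t5.png')[140:270,260:460]; cv2.imwrite('pics/t5z.png',cv2.resize(im,None,fx=4,fy=4,interpolation=cv2.INTER_CUBIC))
```

```text
t 4.75 p [ 0.5031 -0.0374  0.1404] yawx 121.8 tilt [ 0.002 -0.001 -1.   ] F [-1.  -3.1  0.5] T [-0.314  0.124  0.027] gap 0.452 q [-0.31  0.13  1.87 -0.    1.15 -0.86]
0 [ 0.02 -0.01  0.24]
2 [0.02 0.32 0.24]
4 [-0.    0.65  0.24]
6 [-0.03  0.98  0.24]
8 [-0.07  1.31  0.24]
10 [-0.12  1.64  0.24]
12 [-0.19  1.96  0.24]
14 [-0.26  2.29  0.24]
```

View pics/t5z.png

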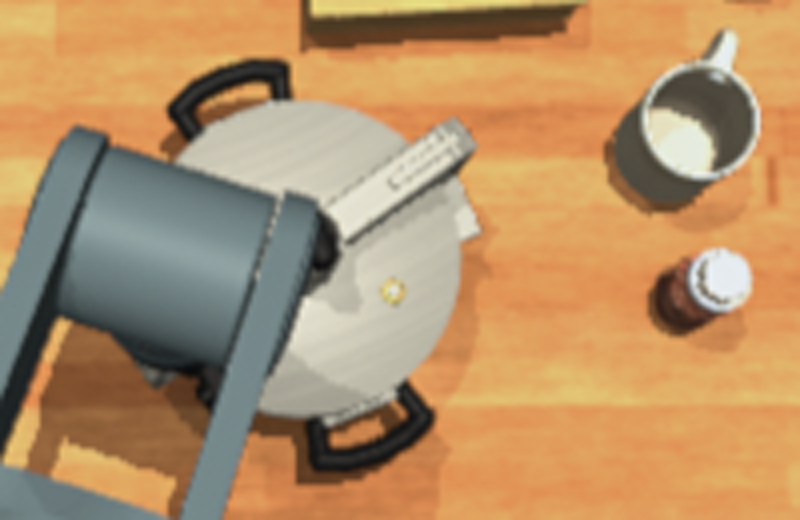

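drive_tool(translation=[[0.02,0.32,0],[0,0.65,0],[-0.03,0.98,0],[-0.07,1.31,0],[-0.1,1.48,0],[-0.1,1.48,0]], delta_rot=[[0,0,2],[0,0,4],[0,0,6],[0,0,8],[0,0,9],[0,0,9]])

```text
time_s: 5.35
position: [0.5154, -0.0301, 0.1398]
tool_rot: [[-0.392, 0.92, 0.001], [0.92, 0.392, -0.0], [-0.001, 0.001, -1.0]]
contact_force: [-1.7, -1.1, 1.0]
finger_gap: 0.455
```

Run:
```python
from arc import *
c=shot('top','t6.png'); 
st(); arc([0,1,2,3,4,5,6])
def z(fn):
    im=cv2.imread('pics/'+fn)[150:220,320:400]; cv2.imwrite('pics/z'+fn,cv2.resize(im,None,fx=8,fy=8,interpolation=cv2.INTER_CUBIC))
z('t6.png')
for th in (112,115,118): 
  d=np.array([np.cos(np.radians(th)),np.sin(np.radians(th))])
  print(th,(proj(c,[.553-.126*d[0],-.118-.126*d[1],.162])-[320,150])*8)
```

```text
t 5.40 p [ 0.5153 -0.0299  0.1397] yawx 113.1 tilt [ 0.001  0.    -1.   ] F [-1.6 -1.9  1.4] T [-0.166  0.154  0.09 ] gap 0.453 q [-0.29  0.15  1.84  0.    1.15 -0.69]
0 [-0.08  0.02  0.17]
1 [-0.08  0.18  0.17]
2 [-0.09  0.35  0.17]
3 [-0.09  0.51  0.17]
4 [-0.1   0.68  0.17]
5 [-0.12  0.84  0.17]
6 [-0.13  1.01  0.17]
112 [503.01721991 259.18826551]
115 [494.16957607 240.1109149 ]
118 [484.345629   221.51734655]
```

View pics/zt6.png

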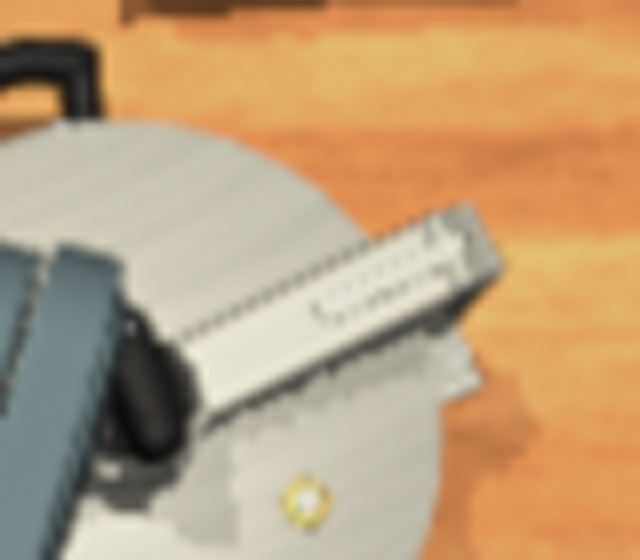

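drive_tool(translation=[[0,0.16,0],[-0.01,0.33,0],[-0.02,0.42,0],[-0.02,0.5,0],[-0.02,0.5,0]], delta_rot=[[0,0,1],[0,0,2],[0,0,2.5],[0,0,3],[0,0,3]])

```text
time_s: 5.9
position: [0.5198, -0.028, 0.1392]
tool_rot: [[-0.342, 0.94, -0.0], [0.94, 0.342, 0.0], [0.0, -0.0, -1.0]]
contact_force: [-2.3, -0.7, 2.2]
finger_gap: 0.451
```

drive_tool(translation=[[0,0.08,0],[0,0.08,0]], delta_rot=[[0,0,0.5],[0,0,0.5]])

```text
time_s: 6.1
position: [0.5205, -0.0277, 0.1392]
tool_rot: [[-0.334, 0.943, -0.0], [0.943, 0.334, 0.0], [0.0, -0.0, -1.0]]
contact_force: [-3.1, -1.6, 2.4]
finger_gap: 0.449
```

Run:
```python
from arc import *
c=shot('top','t7.png'); st()
def z(fn):
    im=cv2.imread('pics/'+fn)[150:220,320:400]; cv2.imwrite('pics/z'+fn,cv2.resize(im,None,fx=8,fy=8,interpolation=cv2.INTER_CUBIC))
z('t7.png')
```

```text
t 6.15 p [ 0.5205 -0.0277  0.1392] yawx 109.5 tilt [-0.  0. -1.] F [-2.2 -1.8  2.3] T [-0.14   0.419  0.006] gap 0.453 q [-0.28  0.17  1.82  0.    1.15 -0.62]
```

View pics/zt7.png

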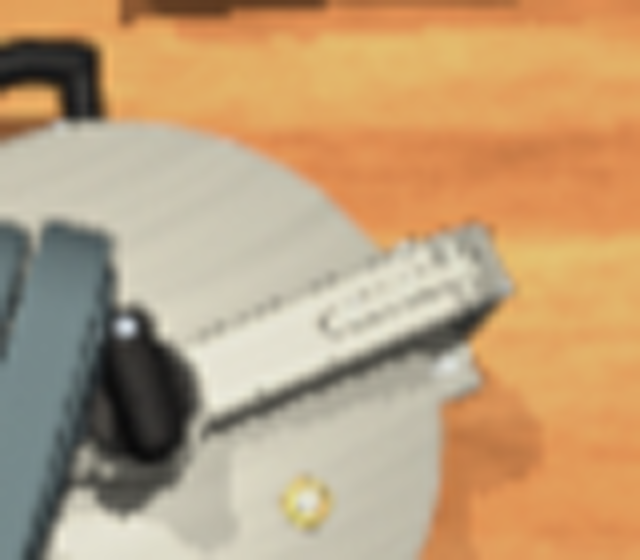

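drive_tool(translation=[[0,0.08,0],[0,0.08,0]], delta_rot=[[0,0,0.5],[0,0,0.5]])

```text
time_s: 6.35
position: [0.5212, -0.0275, 0.1392]
tool_rot: [[-0.326, 0.945, -0.0], [0.945, 0.326, 0.0], [0.0, -0.0, -1.0]]
contact_force: [-2.8, -1.6, 1.8]
finger_gap: 0.452
```

drive_tool(translation=[[0,0.08,0],[0,0.08,0]], delta_rot=[[0,0,0.5],[0,0,0.5]])

```text
time_s: 6.55
position: [0.522, -0.0272, 0.1392]
tool_rot: [[-0.317, 0.948, -0.0], [0.948, 0.317, 0.0], [0.0, -0.0, -1.0]]
contact_force: [-2.2, -1.4, 1.4]
finger_gap: 0.448
```

drive_tool(translation=[[0,0.08,0],[0,0.08,0]], delta_rot=[[0,0,0.5],[0,0,0.5]])

```text
time_s: 6.75
position: [0.5228, -0.027, 0.1392]
tool_rot: [[-0.309, 0.951, -0.0], [0.951, 0.309, 0.0], [0.0, -0.0, -1.0]]
contact_force: [-2.5, -1.2, 1.3]
finger_gap: 0.453
```

drive_tool(translation=[[0,0.08,0],[0,0.08,0]], delta_rot=[[0,0,0.5],[0,0,0.5]])

```text
time_s: 6.95
position: [0.523, -0.027, 0.1392]
tool_rot: [[-0.301, 0.954, -0.002], [0.954, 0.301, -0.0], [0.0, -0.002, -1.0]]
contact_force: [-6.5, -1.5, 3.1]
finger_gap: 0.451
```

Run:
```python
from arc import *
c=shot('top','t8.png'); st(); shot('wrist','w8.png')
def z(fn):
    im=cv2.imread('pics/'+fn)[150:220,320:400]; cv2.imwrite('pics/z'+fn,cv2.resize(im,None,fx=8,fy=8,interpolation=cv2.INTER_CUBIC))
z('t8.png')
```

```text
t 7.00 p [ 0.5229 -0.027   0.1392] yawx 107.5 tilt [-0.002 -0.    -1.   ] F [-5.7 -2.8  2.8] T [-0.364  0.924  0.066] gap 0.449 q [-0.28  0.17  1.82 -0.    1.15 -0.58]
```

View pics/zt8.png

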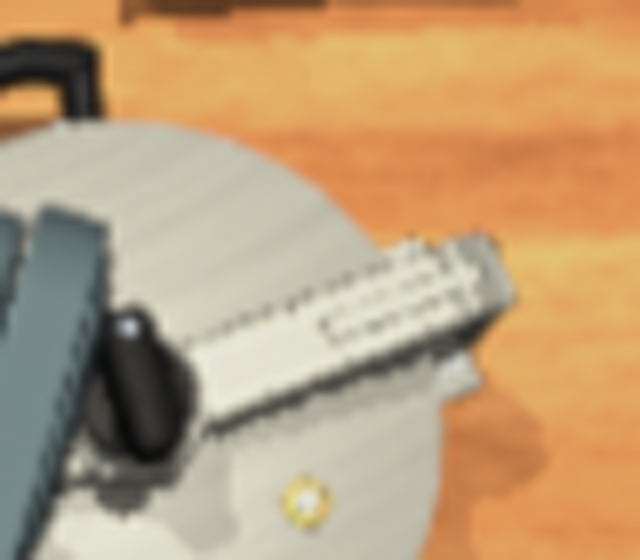

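View pics/w8.png

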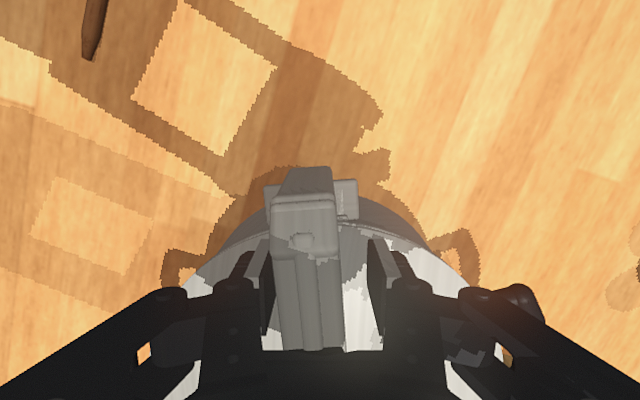

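drive_tool(translation=[[0,0.05,0],[0,0.05,0]], delta_rot=[[0,0,0],[0,0,0]])

```text
time_s: 7.25
position: [0.523, -0.027, 0.1391]
tool_rot: [[-0.301, 0.954, -0.003], [0.954, 0.301, -0.001], [0.0, -0.003, -1.0]]
contact_force: [-7.0, -2.7, 5.4]
finger_gap: 0.449
```

Run:
```python
from arc import *
c=shot('top','t9.png'); st()
a=cv2.imread('pics/t8.png').astype(int);b=cv2.imread('pics/t9.png').astype(int)
d=np.abs(a-b).sum(2)>60; v,u=np.nonzero(d); print(d.sum(), list(zip(u,v))[:30])
# pot moved? compare with t0 on mill-side ear & far handle
o=cv2.imread('pics/top0.png').astype(int)
for (x0,y0,x1,y1) in [(300,150,332,175),(370,178,385,205),(340,235,372,262)]:
  print(np.abs(o-b).sum(2)[y0:y1,x0:x1].mean())
```

```text
t 7.30 p [ 0.523  -0.027   0.1391] yawx 107.5 tilt [-0.003 -0.001 -1.   ] F [-7.1 -3.6  3.6] T [-0.433  1.202  0.064] gap 0.455 q [-0.28  0.17  1.82 -0.    1.16 -0.58]
65 [(np.int64(323), np.int64(176)), (np.int64(331), np.int64(176)), (np.int64(276), np.int64(177)), (np.int64(322), np.int64(177)), (np.int64(323), np.int64(177)), (np.int64(331), np.int64(177)), (np.int64(323), np.int64(180)), (np.int64(320), np.int64(191)), (np.int64(376), np.int64(195)), (np.int64(256), np.int64(197)), (np.int64(317), np.int64(201)), (np.int64(253), np.int64(205)), (np.int64(327), np.int64(208)), (np.int64(328), np.int64(208)), (np.int64(328), np.int64(209)), (np.int64(276), np.int64(210)), (np.int64(276), np.int64(211)), (np.int64(279), np.int64(211)), (np.int64(250), np.int64(213)), (np.int64(282), np.int64(213)), (np.int64(267), np.int64(215)), (np.int64(272), np.int64(215)), (np.int64(266), np.int64(216)), (np.int64(267), np.int64(216)), (np.int64(272), np.int64(216)), (np.int64(324), np.int64(219)), (np.int64(322), np.int64(221)), (np.int64(263), np.int64(226)), (np.int64(262), np.int64(227)), (np.int64(263), np.int64(227))]
26.6975
78.05185185185185
20.32175925925926
```

drive_tool(translation=[[0,-0.4,0],[0,-0.7,0],[0,-0.7,0],[0,-0.7,-3],[0,-0.7,-6],[0,-0.7,-9],[0,-0.7,-12],[0,-0.7,-12.5]], delta_rot=[[0,0,0],[0,0,0],[0,0,0],[0,0,0],[0,0,0],[0,0,0],[0,0,0],[0,0,0]])

```text
time_s: 8.1
position: [0.5197, -0.0292, 0.2687]
tool_rot: [[-0.301, 0.954, 0.008], [0.954, 0.301, -0.002], [-0.004, 0.007, -1.0]]
contact_force: [0.6, -0.5, 0.4]
finger_gap: 0.452
```

drive_tool(translation=[[3,0,0],[6,0,0],[6,0,0],[6,0,0]], delta_rot=[[0,0,0],[0,0,0],[0,0,0],[0,0,0]])

```text
time_s: 8.5
position: [0.4992, 0.0289, 0.2638]
tool_rot: [[-0.303, 0.953, -0.0], [0.953, 0.303, -0.0], [-0.0, -0.0, -1.0]]
contact_force: [1.2, -0.2, 0.3]
finger_gap: 0.449
```

Run:
```python
from h import *
c=shot('top','t10.png'); shot('side','s10.png'); shot('wrist','w10.png'); st()
im=cv2.imread('pics/t10.png')[150:250,280:400]; cv2.imwrite('pics/zt10.png',cv2.resize(im,None,fx=6,fy=6,interpolation=cv2.INTER_CUBIC))
im=cv2.imread('pics/s10.png')[170:270,250:390]; cv2.imwrite('pics/zs10.png',cv2.resize(im,None,fx=5.5,fy=5.5,interpolation=cv2.INTER_CUBIC))
```

```text
t 8.65 p [0.4995 0.0278 0.264 ] yawx 107.5 tilt [-0. -0. -1.] F [-0.2 -0.8 -0.8] T [-0.037  0.003  0.044] gap 0.450 q [-0.18 -0.02  1.75 -0.    1.41 -0.49]
```

View pics/zt10.png

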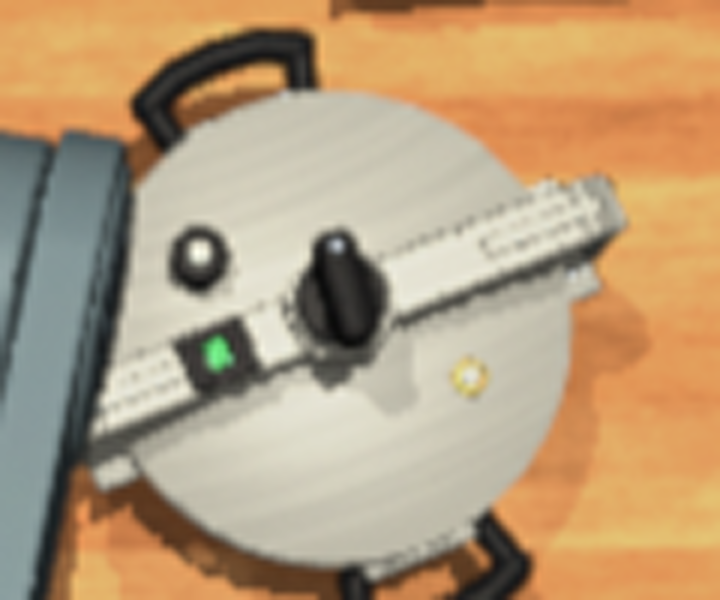

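View pics/zs10.png

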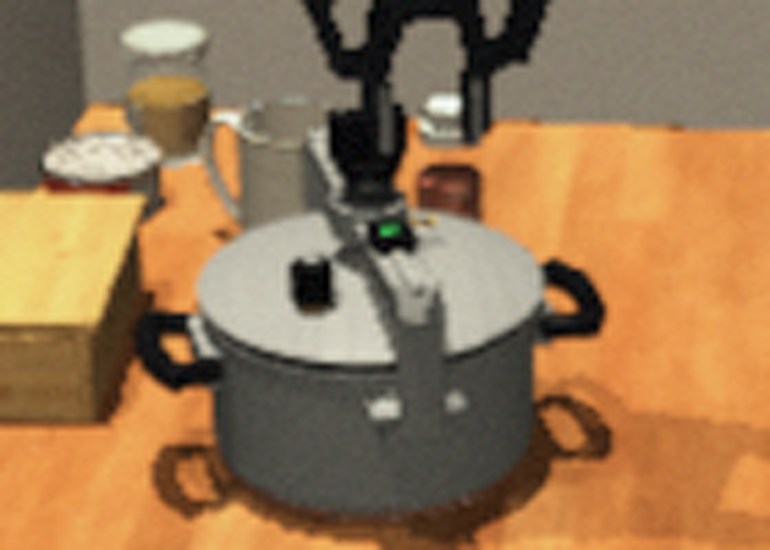

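View pics/w10.png

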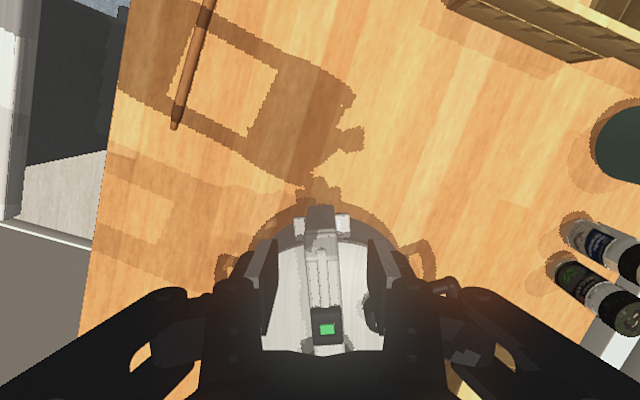

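Run:
```python
from h import *
go(.553,-.118,.264)
c=load('t10.png')
for z in (.224,):
  print(onz(c,280+335/6-.4,150+232/6-.4,z),onz(c,280+360/6-.4,150+346/6-.4,z))
```

```text
tool delta cm [-15.51   0.72  -0.  ]
[ 0.57402485 -0.11282649  0.224     ] [ 0.5288985  -0.12222194  0.224     ]
```

drive_tool(translation=[[-2,0,0],[-4,0.1,0],[-6,0.2,0],[-8,0.3,0],[-10,0.4,0],[-12,0.5,0],[-14,0.6,0],[-15.5,0.7,0]], delta_rot=[[0,0,-8],[0,0,-16],[0,0,-24],[0,0,-32],[0,0,-40],[0,0,-48],[0,0,-56],[0,0,-64]])

```text
time_s: 9.45
position: [0.5529, -0.1195, 0.2639]
tool_rot: [[-0.99, 0.144, -0.0], [0.144, 0.99, -0.0], [0.0, -0.0, -1.0]]
contact_force: [0.2, -0.2, 0.0]
finger_gap: 0.449
```

drive_tool(translation=[[0,0,0],[0,0,0],[0,0,0],[0,0,0],[0,0,0]], delta_rot=[[0,0,-7],[0,0,-14],[0,0,-20.5],[0,0,-20.5],[0,0,-20.5]])

```text
time_s: 9.95
position: [0.5526, -0.1179, 0.264]
tool_rot: [[-0.979, -0.205, -0.0], [-0.205, 0.979, 0.0], [0.0, 0.0, -1.0]]
contact_force: [0.5, -0.1, 0.7]
finger_gap: 0.451
```

Run:
```python
from h import *
c=shot('wrist','w11.png'); st(); go(.5525,-.118,.194)
for X in ([.5525,-.118,.224],[.574,-.1128,.224],[.529,-.122,.224]): print(proj(c,X))
```

```text
t 10.00 p [ 0.5526 -0.1177  0.2641] yawx -168.2 tilt [-0.  0. -1.] F [-0.4  0.8 -0.1] T [-0.022  0.052 -0.039] gap 0.450 q [-0.42  0.13  1.6  -0.    1.41 -2.2 ]
tool delta cm [ 0.01 -0.02  7.01]
[322.54778354 227.55542357]
[323.71015858 264.73441647]
[324.31687798 184.94565183]
```

View pics/w11.png

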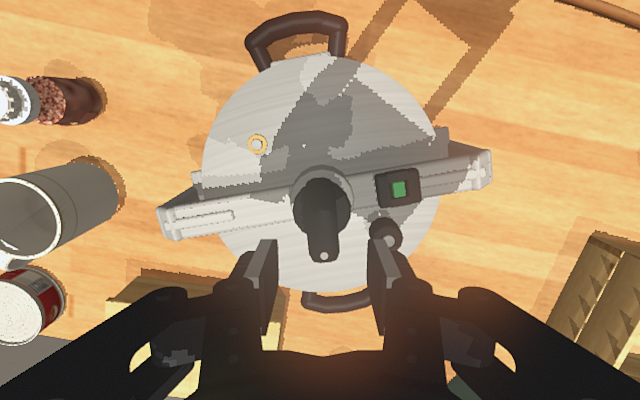

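drive_tool(translation=[[0,0,2.5],[0,0,5],[0,0,6.5],[0,0,7],[0,0,7]], delta_rot=[[0,0,0],[0,0,0],[0,0,0],[0,0,0],[0,0,0]])

```text
time_s: 10.5
position: [0.5524, -0.1172, 0.1939]
tool_rot: [[-0.978, -0.208, -0.001], [-0.208, 0.978, 0.0], [0.001, 0.001, -1.0]]
contact_force: [1.2, 0.6, 0.6]
finger_gap: 0.448
```

drive_tool(translation=[[0,0,0],[0,0,0],[0,0,0],[0,0,0],[0,0,0]], delta_rot=[[0,0,0],[0,0,0],[0,0,0],[0,0,0],[0,0,0]], fingers=0.9)

```text
time_s: 11.0
position: [0.5534, -0.118, 0.1957]
tool_rot: [[-0.978, -0.208, 0.002], [-0.208, 0.978, -0.002], [-0.002, -0.002, -1.0]]
contact_force: [-0.2, -3.4, 5.8]
finger_gap: 0.199
```

```bash
cat > tab.py <<'E'
from h import *
def tab(n):
    c=shot('side','s%s.png'%n); im=cv2.cvtColor(np.array(c['frame']),cv2.COLOR_RGB2HSV)[170:250,280:370]
    g=cv2.inRange(im,(45,90,60),(85,255,255)); v,u=np.nonzero(g); rgb=np.array(c['frame'])[170:250,280:370]
    print('side green',g.sum()//255,(u.min()+280,u.max()+280,v.min()+170,v.max()+170) if len(u) else None)
    c=shot('top','t%s.png'%n); im=cv2.cvtColor(np.array(c['frame']),cv2.COLOR_RGB2HSV)[190:230,290:350]
    g=cv2.inRange(im,(45,90,60),(85,255,255)); v,u=np.nonzero(g); print('top green',len(u),(u.mean()+290,v.mean()+190) if len(u) else None)
    im=cv2.imread('pics/s%s.png'%n)[180:240,280:360]; cv2.imwrite('pics/zs%s.png'%n,cv2.resize(im,None,fx=8,fy=8,interpolation=cv2.INTER_CUBIC))
E
python3 - <<'E'
from tab import *
st(); tab(12)
E
```

```text
t 11.00 p [ 0.5534 -0.118   0.1957] yawx -168.0 tilt [ 0.002 -0.002 -1.   ] F [-0.2 -3.4  5.8] T [-0.495  0.172  0.157] gap 0.199 q [-0.42  0.19  1.67 -0.    1.28 -2.2 ]
side green 6 (np.int64(319), np.int64(322), np.int64(211), np.int64(212))
top green 22 (np.float64(315.72727272727275), np.float64(208.5909090909091))
```

View pics/zs12.png

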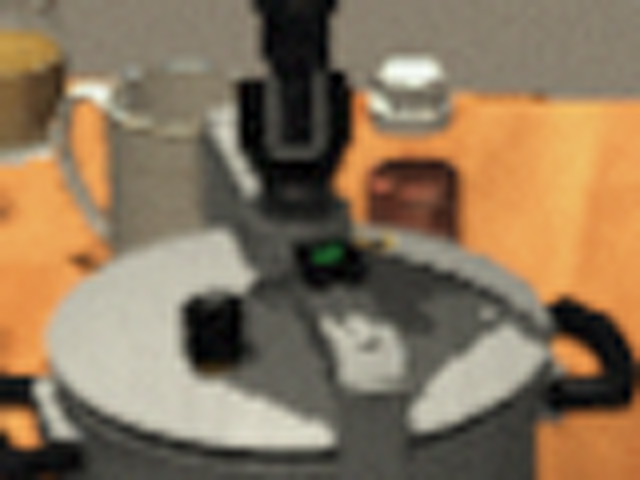

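drive_tool(translation=[[0,0,0],[0,0,0.02],[0,0,0.04],[0,0,0.06],[0,0,0.08],[0,0,0.1],[0,0,0.12],[0,0,0.12]], delta_rot=[[0,0,5],[0,0,12],[0,0,19],[0,0,26],[0,0,33],[0,0,40],[0,0,45],[0,0,45]])

```text
time_s: 11.9
position: [0.5532, -0.1177, 0.1945]
tool_rot: [[-0.838, 0.546, 0.002], [0.546, 0.838, -0.001], [-0.002, -0.0, -1.0]]
contact_force: [-2.6, -2.3, 7.6]
finger_gap: 0.197
```

Run:
```python
from tab import *
st(); tab(13)
im=cv2.imread('pics/t13.png')[150:250,280:400]; cv2.imwrite('pics/zt13.png',cv2.resize(im,None,fx=6,fy=6,interpolation=cv2.INTER_CUBIC))
```

```text
t 11.90 p [ 0.5532 -0.1177  0.1945] yawx 146.9 tilt [ 0.002 -0.001 -1.   ] F [-2.6 -2.3  7.6] T [-0.292  0.422 -0.096] gap 0.197 q [-0.42  0.19  1.67 -0.    1.28 -1.41]
side green 3 (np.int64(320), np.int64(321), np.int64(211), np.int64(212))
top green 22 (np.float64(315.72727272727275), np.float64(208.5909090909091))
```

View pics/zt13.png

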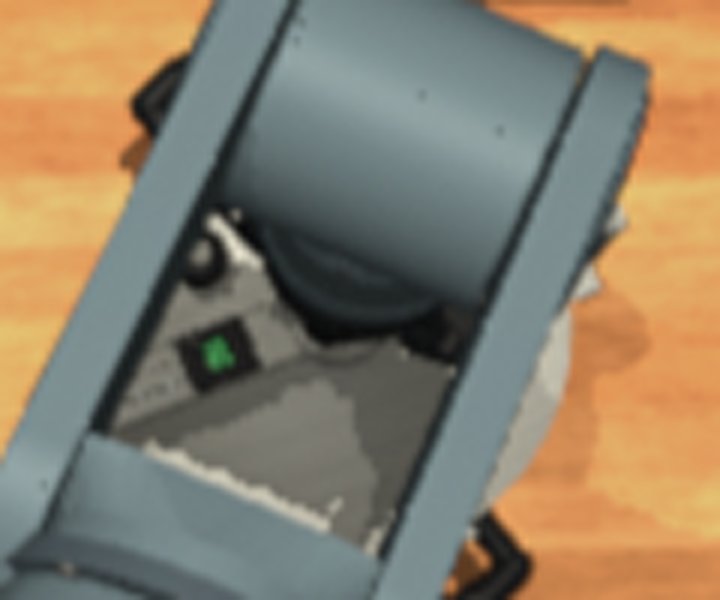

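View pics/zs13.png

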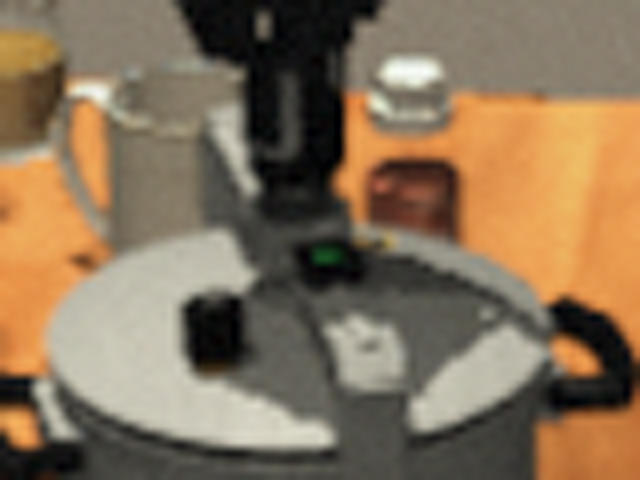

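drive_tool(translation=[[0,0,0],[0,0,0],[0,0,0],[0,0,0],[0,0,0],[0,0,0],[0,0,0],[0,0,0]], delta_rot=[[0,0,7],[0,0,14],[0,0,21],[0,0,28],[0,0,35],[0,0,42],[0,0,49],[0,0,52]])

```text
time_s: 12.8
position: [0.5533, -0.1175, 0.1934]
tool_rot: [[-0.084, 0.996, 0.002], [0.997, 0.084, -0.001], [-0.001, 0.002, -1.0]]
contact_force: [3.1, -2.3, -0.3]
finger_gap: 0.202
```

Run:
```python
from tab import *
st(); tab(14)
```

```text
t 12.80 p [ 0.5533 -0.1175  0.1934] yawx 94.8 tilt [ 0.002 -0.001 -1.   ] F [ 3.1 -2.3 -0.3] T [-0.42  -0.285  0.165] gap 0.202 q [-0.42  0.2   1.67  0.    1.27 -0.5 ]
side green 4 (np.int64(320), np.int64(321), np.int64(211), np.int64(212))
top green 22 (np.float64(315.72727272727275), np.float64(208.5909090909091))
```

drive_tool(translation=[[0,0,0],[0,0,0.03],[0,0,0.05],[0,0,0.07],[0,0,0.1],[0,0,0.1],[0,0,0.1],[0,0,0.1]], delta_rot=[[0,0,7],[0,0,14],[0,0,21],[0,0,28],[0,0,35],[0,0,42],[0,0,49],[0,0,52]])

```text
time_s: 13.7
position: [0.5537, -0.1176, 0.1931]
tool_rot: [[0.733, 0.681, 0.003], [0.681, -0.733, -0.001], [0.001, 0.003, -1.0]]
contact_force: [2.5, -2.5, 2.8]
finger_gap: 0.199
```

Run:
```python
from tab import *
st(); tab(15); shot('wrist','w15.png')
```

```text
t 13.70 p [ 0.5537 -0.1176  0.1931] yawx 42.9 tilt [ 0.003 -0.001 -1.   ] F [ 2.5 -2.5  2.8] T [-0.376 -0.395  0.222] gap 0.199 q [-0.42  0.2   1.67  0.    1.27  0.4 ]
side green 2 (np.int64(320), np.int64(321), np.int64(211), np.int64(211))
top green 9 (np.float64(314.77777777777777), np.float64(209.44444444444446))
```

View pics/w15.png

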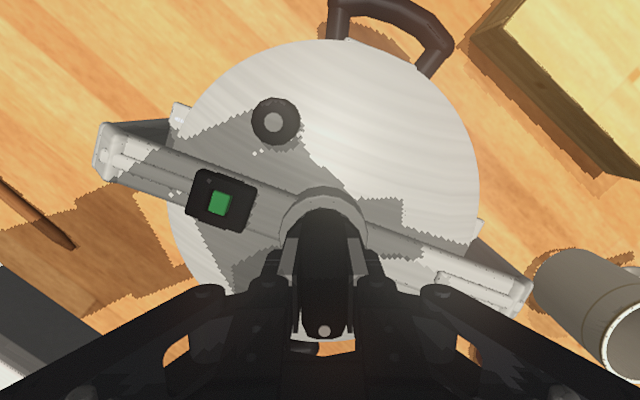

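View pics/zs15.png

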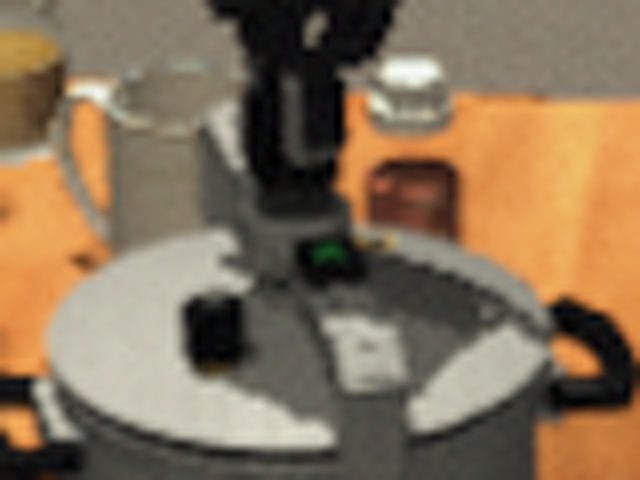

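```bash
cat > wt.py <<'E'
from h import *
def wt(n):
    c=shot('wrist','w%s.png'%n); s=st()
    im=cv2.cvtColor(np.array(c['frame']),cv2.COLOR_RGB2HSV)
    g=cv2.inRange(im,(45,90,40),(85,255,255)); k,l,stt,cen=cv2.connectedComponentsWithStats(g)
    d=np.array([np.cos(np.radians(111.9)),np.sin(np.radians(111.9))])*.054
    p=[proj(c,[.5525+d[0],-.118+d[1],z]) for z in (.1715,.1815)]
    print('exp in',np.round(p[0],1),'out',np.round(p[1],1))
    for i in range(1,k):
        if stt[i][4]>40: print('green',stt[i],np.round(cen[i],1))
E
python3 - <<'E'
from wt import *
wt('15b')
E
```

```text
t 13.90 p [ 0.5536 -0.1176  0.193 ] yawx 43.1 tilt [ 0.003 -0.001 -1.   ] F [ 3.4 -4.1  4.7] T [-0.364 -0.626 -0.138] gap 0.202 q [-0.42  0.2   1.67  0.    1.27  0.4 ]
exp in [215.6 203.7] out [209.2 209.7]
green [208 190  25  26 433] [219.3 202.4]
```

drive_tool(translation=[[0,0,0],[0,0,0.01],[0,0,0.02],[0,0,0.02]], delta_rot=[[0,0,5],[0,0,10],[0,0,15],[0,0,15]])

```text
time_s: 14.3
position: [0.5537, -0.1177, 0.1929]
tool_rot: [[0.883, 0.469, 0.003], [0.469, -0.883, -0.001], [0.002, 0.002, -1.0]]
contact_force: [3.4, -3.9, 4.6]
finger_gap: 0.199
```

Run:
```python
from wt import *
wt('16')
```

```text
t 14.35 p [ 0.5537 -0.1177  0.193 ] yawx 28.1 tilt [ 0.003 -0.001 -1.   ] F [ 3.9 -2.5  4.5] T [-0.477 -0.55  -0.153] gap 0.200 q [-0.42  0.2   1.67  0.    1.27  0.66]
exp in [211.1 231.2] out [204.6 238.7]
green [205 218  20  24 419] [214.3 229.5]
```

drive_tool(translation=[[0,0,0],[0,0,0.01],[0,0,0.02],[0,0,0.02]], delta_rot=[[0,0,5],[0,0,10],[0,0,15],[0,0,15]])

```text
time_s: 14.75
position: [0.5538, -0.1179, 0.1929]
tool_rot: [[0.974, 0.225, 0.003], [0.225, -0.974, -0.001], [0.003, 0.002, -1.0]]
contact_force: [2.6, -3.5, 6.2]
finger_gap: 0.201
```

Run:
```python
from wt import *
wt('17')
```

```text
t 14.80 p [ 0.5538 -0.1178  0.1929] yawx 13.1 tilt [ 0.003 -0.001 -1.   ] F [ 3.7 -3.5  5. ] T [-0.443 -0.537 -0.136] gap 0.203 q [-0.42  0.2   1.67 -0.    1.27  0.92]
exp in [214.3 258.1] out [208.1 267. ]
green [206 245  23  23 408] [217. 256.]
```

drive_tool(translation=[[0,0,0],[0,0,0],[0,0,0],[0,0,-2],[0,0,-4],[0,0,-5],[0,0,-5]], delta_rot=[[0,0,0],[0,0,0],[0,0,0],[0,0,0],[0,0,0],[0,0,0],[0,0,0]], fingers=0.55)

```text
time_s: 15.5
position: [0.5533, -0.1174, 0.243]
tool_rot: [[0.974, 0.226, 0.002], [0.226, -0.974, -0.001], [0.002, 0.001, -1.0]]
contact_force: [0.2, 0.4, -0.0]
finger_gap: 0.447
```

drive_tool(translation=[[0,0,0],[0,0,0],[0,0,0],[0,0,0],[0,0,0],[0,0,0],[0,0,0],[0,0,0]], delta_rot=[[0,0,-8],[0,0,-16],[0,0,-24],[0,0,-32],[0,0,-40],[0,0,-48],[0,0,-56],[0,0,-64]])

```text
time_s: 16.3
position: [0.5518, -0.1169, 0.24]
tool_rot: [[0.219, 0.976, -0.002], [0.976, -0.219, 0.001], [0.001, -0.003, -1.0]]
contact_force: [0.2, 0.2, -0.2]
finger_gap: 0.447
```

drive_tool(translation=[[0,0,0],[0,0,0],[0,0,0],[0,0,0],[0,0,0],[0,0,0],[0,0,0],[0,0,0]], delta_rot=[[0,0,-8],[0,0,-16],[0,0,-24],[0,0,-32],[0,0,-40],[0,0,-48],[0,0,-56],[0,0,-64]])

```text
time_s: 17.1
position: [0.5518, -0.1169, 0.24]
tool_rot: [[-0.781, 0.624, -0.002], [0.624, 0.781, 0.001], [0.002, -0.001, -1.0]]
contact_force: [0.5, 1.0, -0.8]
finger_gap: 0.45
```

drive_tool(translation=[[0,0,0],[0,0,0],[0,0,0],[0,0,0],[0,0,0],[0,0,0],[0,0,0],[0,0,0]], delta_rot=[[0,0,-8],[0,0,-16],[0,0,-24],[0,0,-32],[0,0,-40],[0,0,-48],[0,0,-52],[0,0,-52]])

```text
time_s: 17.9
position: [0.5519, -0.1169, 0.2402]
tool_rot: [[-0.974, -0.226, -0.002], [-0.226, 0.974, 0.001], [0.002, 0.001, -1.0]]
contact_force: [0.1, 0.5, 0.2]
finger_gap: 0.45
```

Run:
```python
from wt import *
wt('18'); go(.553,-.118,.193)
```

```text
t 17.95 p [ 0.552  -0.1169  0.2404] yawx -167.1 tilt [-0.002  0.001 -1.   ] F [-0.4  0.5 -0.2] T [-0.069  0.024 -0.005] gap 0.453 q [-0.42  0.15  1.62  0.    1.37 -2.22]
exp in [406.8 200.1] out [410.8 204.5]
green [399 193  14  18 226] [405.6 201.3]
tool delta cm [-0.08 -0.13  4.74]
```

View pics/w18.png

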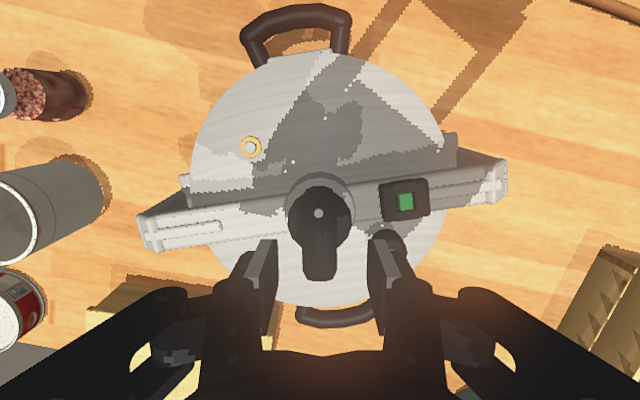

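drive_tool(translation=[[-0.1,-0.1,2],[-0.1,-0.1,4],[-0.1,-0.1,4.6],[-0.1,-0.1,4.6],[-0.1,-0.1,4.6]], delta_rot=[[0,0,0],[0,0,0],[0,0,0],[0,0,0],[0,0,0]])

```text
time_s: 18.45
position: [0.5541, -0.1181, 0.1963]
tool_rot: [[-0.974, -0.225, 0.001], [-0.225, 0.974, -0.0], [-0.0, -0.0, -1.0]]
contact_force: [0.1, -0.4, 0.1]
finger_gap: 0.45
```

drive_tool(translation=[[0,0,0],[0,0,0],[0,0,0],[0,0,0]], delta_rot=[[0,0,0],[0,0,0],[0,0,0],[0,0,0]], fingers=0.9)

```text
time_s: 18.85
position: [0.5545, -0.1182, 0.1968]
tool_rot: [[-0.974, -0.226, 0.002], [-0.226, 0.974, -0.001], [-0.002, -0.001, -1.0]]
contact_force: [-0.3, 0.9, 5.4]
finger_gap: 0.197
```

drive_tool(translation=[[0,0,0],[0,0,0],[0,0,0]], delta_rot=[[0,0,5],[0,0,10],[0,0,10]])

```text
time_s: 19.15
position: [0.5545, -0.1183, 0.1968]
tool_rot: [[-0.999, -0.05, 0.002], [-0.05, 0.999, -0.001], [-0.002, -0.001, -1.0]]
contact_force: [0.0, -0.3, 5.7]
finger_gap: 0.199
```

Run:
```python
from wt import *
wt('19')
```

```text
t 19.20 p [ 0.5545 -0.1183  0.1968] yawx -177.0 tilt [ 0.002 -0.001 -1.   ] F [-1.1  0.8  5. ] T [ 0.084  0.043 -0.179] gap 0.197 q [-0.42  0.19  1.66 -0.    1.28 -2.04]
exp in [427.8 200.3] out [434.  206.1]
green [416 190  22  25 367] [426.4 202. ]
```

View pics/w19.png

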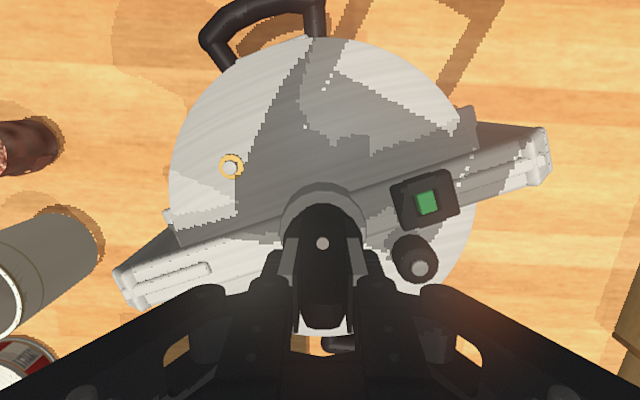

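drive_tool(translation=[[0,0,0],[0,0,0],[0,0,0]], delta_rot=[[0,0,6],[0,0,12],[0,0,12]])

```text
time_s: 19.5
position: [0.5545, -0.1185, 0.1967]
tool_rot: [[-0.987, 0.158, 0.002], [0.158, 0.987, -0.001], [-0.002, -0.001, -1.0]]
contact_force: [0.5, -0.7, 6.0]
finger_gap: 0.198
```

Run:
```python
from wt import *
wt('20')
```

```text
t 19.55 p [ 0.5545 -0.1185  0.1967] yawx 171.0 tilt [ 0.002 -0.001 -1.   ] F [ 0.1 -0.1  5.4] T [-0.054  0.012 -0.2  ] gap 0.199 q [-0.42  0.19  1.66 -0.    1.28 -1.83]
exp in [419.1 179.6] out [424.9 184.3]
green [406 169  25  26 381] [418.2 181.7]
```

drive_tool(translation=[[0,0,0],[0,0,0],[0,0,0]], delta_rot=[[0,0,6],[0,0,12],[0,0,12]])

```text
time_s: 19.85
position: [0.5544, -0.1186, 0.1967]
tool_rot: [[-0.933, 0.36, 0.002], [0.359, 0.933, -0.001], [-0.002, -0.001, -1.0]]
contact_force: [-1.0, -1.9, 5.7]
finger_gap: 0.199
```

Run:
```python
from wt import *
wt('21')
```

```text
t 19.90 p [ 0.5544 -0.1186  0.1967] yawx 159.1 tilt [ 0.002 -0.001 -1.   ] F [-0.7 -1.5  5.3] T [-0.211  0.082 -0.175] gap 0.199 q [-0.42  0.19  1.66 -0.    1.28 -1.62]
exp in [405.7 161. ] out [410.8 164.6]
green [392 151  27  26 387] [405.2 163.4]
```

drive_tool(translation=[[0,0,0],[0,0,0],[0,0,0]], delta_rot=[[0,0,6],[0,0,12],[0,0,12]])

```text
time_s: 20.2
position: [0.5543, -0.1187, 0.1966]
tool_rot: [[-0.838, 0.545, 0.001], [0.545, 0.838, -0.001], [-0.002, -0.0, -1.0]]
contact_force: [0.1, -1.5, 5.0]
finger_gap: 0.195
```

Run:
```python
from wt import *
wt('22')
```

```text
t 20.25 p [ 0.5543 -0.1187  0.1966] yawx 147.1 tilt [ 0.001 -0.002 -1.   ] F [-1.4 -1.9  6.1] T [-0.284  0.117 -0.134] gap 0.198 q [-0.42  0.19  1.66 -0.    1.28 -1.42]
exp in [388.  145.4] out [392.1 148. ]
green [375 135  27  26 394] [388.1 147.8]
green [545 326  24  13 145] [555.4 331.4]
```

drive_tool(translation=[[0,0,0],[0,0,0],[0,0,0]], delta_rot=[[0,0,6],[0,0,12],[0,0,12]])

```text
time_s: 20.55
position: [0.5542, -0.1188, 0.1965]
tool_rot: [[-0.707, 0.707, 0.001], [0.707, 0.707, -0.002], [-0.002, -0.0, -1.0]]
contact_force: [-0.9, -1.6, 5.5]
finger_gap: 0.198
```

Run:
```python
from wt import *
wt('23')
```

```text
t 20.60 p [ 0.5542 -0.1188  0.1965] yawx 135.1 tilt [ 0.001 -0.002 -1.   ] F [-1.2 -2.4  5.4] T [-0.416  0.191 -0.114] gap 0.198 q [-0.42  0.19  1.66 -0.    1.28 -1.21]
exp in [366.9 133.7] out [369.7 135.6]
green [354 124  28  25 408] [367.5 135.9]
green [578 279  29  16 230] [590.6 284.7]
```

View pics/w23.png

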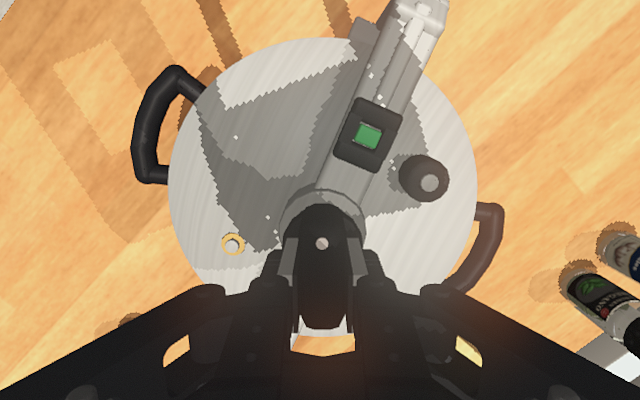

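drive_tool(translation=[[0,0,0],[0,0,0],[0,0,0]], delta_rot=[[0,0,6],[0,0,12],[0,0,12]])

```text
time_s: 20.9
position: [0.5541, -0.1189, 0.1965]
tool_rot: [[-0.545, 0.839, 0.001], [0.839, 0.545, -0.002], [-0.002, -0.0, -1.0]]
contact_force: [-0.4, -3.4, 4.3]
finger_gap: 0.202
```

Run:
```python
from wt import *
wt('24')
```

```text
t 20.95 p [ 0.5541 -0.1189  0.1964] yawx 123.1 tilt [ 0.001 -0.002 -1.   ] F [-0.7 -2.5  6.3] T [-0.463  0.269 -0.131] gap 0.199 q [-0.42  0.19  1.66 -0.    1.28 -1.  ]
exp in [343.3 126.6] out [344.6 128.1]
green [332 118  26  22 421] [344.4 128.7]
green [607 222  30  20 260] [620.4 229.9]
```

drive_tool(translation=[[0,0,0],[0,0,0],[0,0,0]], delta_rot=[[0,0,6],[0,0,12],[0,0,12]])

```text
time_s: 21.25
position: [0.554, -0.119, 0.1964]
tool_rot: [[-0.359, 0.933, 0.001], [0.933, 0.359, -0.002], [-0.002, -0.0, -1.0]]
contact_force: [-1.2, -2.5, 5.4]
finger_gap: 0.198
```

Run:
```python
from wt import *
wt('25')
```

```text
t 21.30 p [ 0.554  -0.119   0.1964] yawx 111.1 tilt [ 0.001 -0.002 -1.   ] F [-1.5 -1.8  4.7] T [-0.497  0.29  -0.087] gap 0.194 q [-0.42  0.19  1.66 -0.    1.28 -0.79]
exp in [318.5 124.8] out [318.3 126.1]
green [309 118  23  19 422] [320.  126.8]
green [627 161  13  20 132] [634.6 170.4]
```

View pics/w25.png

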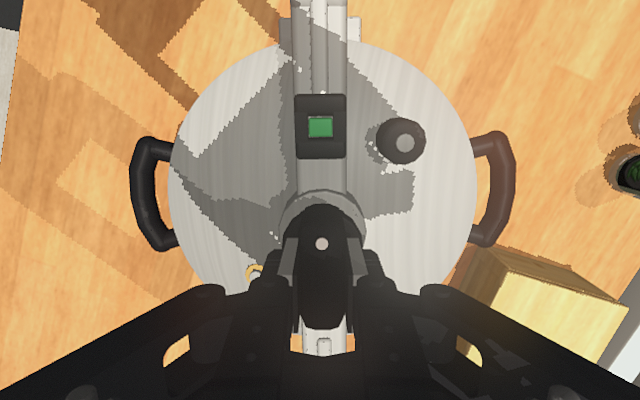

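drive_tool(translation=[[0,0,0],[0,0,0],[0,0,0]], delta_rot=[[0,0,6],[0,0,12],[0,0,12]])

```text
time_s: 21.6
position: [0.5538, -0.119, 0.1963]
tool_rot: [[-0.157, 0.988, 0.0], [0.988, 0.157, -0.002], [-0.002, -0.0, -1.0]]
contact_force: [-2.2, -3.7, 5.3]
finger_gap: 0.199
```

Run:
```python
from wt import *
from tab import tab
wt('26'); tab(26)
```

```text
t 21.65 p [ 0.5538 -0.119   0.1963] yawx 99.1 tilt [ 0.    -0.002 -1.   ] F [-1.9 -2.8  5.9] T [-0.541  0.408 -0.109] gap 0.196 q [-0.42  0.19  1.66 -0.    1.28 -0.58]
exp in [293.9 128.2] out [292.1 129.7]
green [283 119  26  23 419] [295.9 129.8]
side green 4 (np.int64(320), np.int64(322), np.int64(210), np.int64(211))
top green 20 (np.float64(315.9), np.float64(208.15))
```

drive_tool(translation=[[0,0,0],[0,0,0],[0,0,0]], delta_rot=[[0,0,6],[0,0,12],[0,0,12]])

```text
time_s: 22.05
position: [0.5537, -0.119, 0.1963]
tool_rot: [[0.052, 0.999, -0.0], [0.999, -0.052, -0.002], [-0.002, 0.0, -1.0]]
contact_force: [-2.8, -3.4, 4.5]
finger_gap: 0.199
```

Run:
```python
from wt import *
from tab import tab
wt('27'); tab(27)
```

```text
t 22.10 p [ 0.5537 -0.119   0.1963] yawx 87.1 tilt [-0.    -0.002 -1.   ] F [-2.  -4.3  6.1] T [-0.482  0.437 -0.165] gap 0.195 q [-0.42  0.19  1.66 -0.    1.28 -0.37]
exp in [270.8 136.7] out [267.6 138.7]
green [628  16  12  28 167] [634.5  30.9]
green [256 127  31  27 514] [270.6 140. ]
side green 14 (np.int64(319), np.int64(322), np.int64(207), np.int64(211))
top green 22 (np.float64(315.8181818181818), np.float64(207.8181818181818))
```

View pics/w27.png

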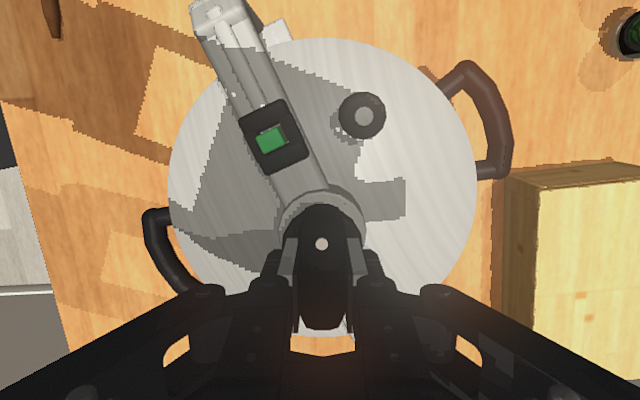

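View pics/zs27.png

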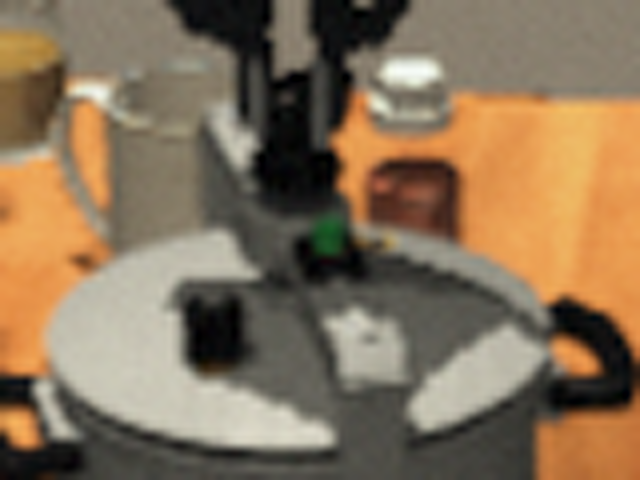

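drive_tool(translation=[[0,0,0],[0,0,0],[0,0,0],[0,0,0],[0,0,-2],[0,0,-5],[0,0,-7],[0,0,-7]], delta_rot=[[0,0,0],[0,0,0],[0,0,0],[0,0,0],[0,0,0],[0,0,0],[0,0,0],[0,0,0]], fingers=0.5)

```text
time_s: 23.0
position: [0.5556, -0.1186, 0.2692]
tool_rot: [[0.051, 0.999, 0.006], [0.999, -0.051, -0.002], [-0.002, 0.006, -1.0]]
contact_force: [-0.7, -0.0, -0.1]
finger_gap: 0.5
```

drive_tool(translation=[[-1,3,0],[-2,7,-1],[-3,11,-2],[-4,15,-3],[-4,15,-3],[-4,15,-3]], delta_rot=[[0,0,0],[0,0,0],[0,0,0],[0,0,0],[0,0,0],[0,0,0]])

```text
time_s: 23.6
position: [0.7013, -0.1656, 0.2927]
tool_rot: [[0.052, 0.999, -0.004], [0.999, -0.052, 0.002], [0.001, -0.004, -1.0]]
contact_force: [-0.7, 0.0, -0.7]
finger_gap: 0.502
```

Run:
```python
from wt import *
from tab import tab
wt('28'); tab(28)
im=cv2.imread('pics/t28.png')[140:270,260:460]; cv2.imwrite('pics/zt28.png',cv2.resize(im,None,fx=4,fy=4,interpolation=cv2.INTER_CUBIC))
```

```text
t 23.65 p [ 0.7007 -0.1653  0.2934] yawx 87.0 tilt [-0.003  0.001 -1.   ] F [-0.8  0.1  0. ] T [-0.01   0.009  0.017] gap 0.500 q [-0.4   0.47  1.11  0.    1.56 -0.34]
exp in [75.8 68.3] out [65.8 66.8]
green [ 58  59  29  20 397] [71.1 68.5]
side green 14 (np.int64(319), np.int64(322), np.int64(207), np.int64(211))
top green 0 None
```

View pics/zs28.png

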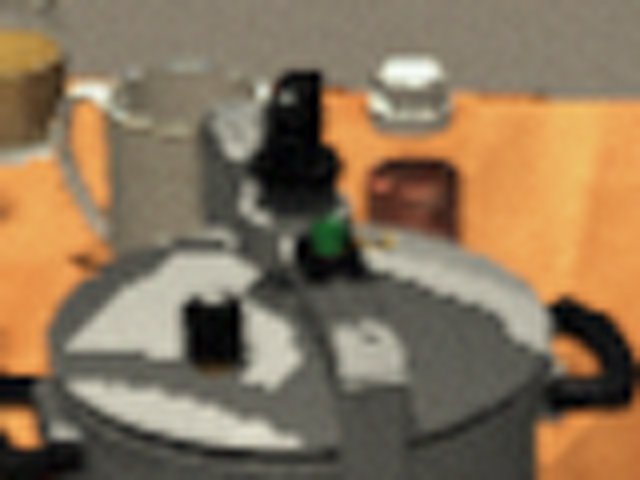

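View pics/zt28.png

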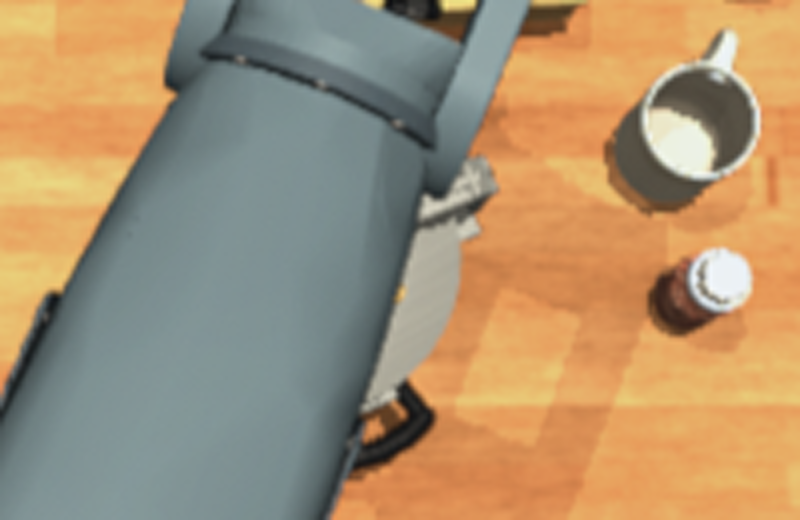

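View pics/w28.png

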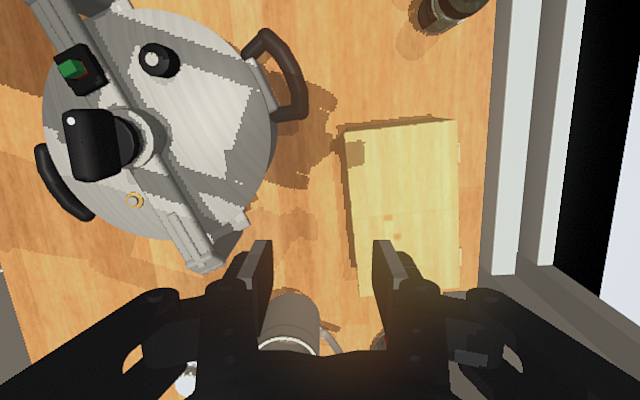

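Run:
```python
from wt import *
im=cv2.imread('pics/w28.png')[40:110,40:120]; cv2.imwrite('pics/zw28.png',cv2.resize(im,None,fx=8,fy=8,interpolation=cv2.INTER_NEAREST))
```

```text
(no output)
```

View pics/zw28.png

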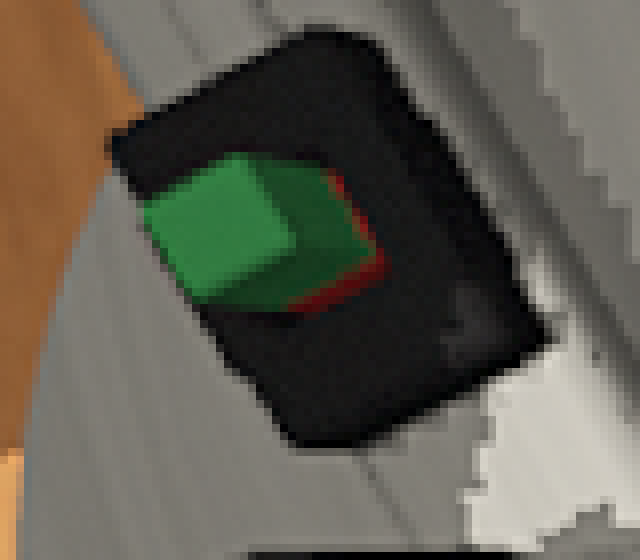

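Run:
```python
from wt import *
a=cv2.imread('pics/w27.png')[100:180,230:310]; b=cv2.imread('pics/w26.png')[90:170,255:335]
cv2.imwrite('pics/zw27.png',cv2.resize(np.hstack([b,a]),None,fx=5,fy=5,interpolation=cv2.INTER_NEAREST))
c=load('w28.png')
print(c['cx'])
# zoomed corner estimates -> px
def px(x,y): return 40+x/8-.5+.06,40+y/8-.5+.06
d=np.array([np.cos(np.radians(111.9)),np.sin(np.radians(111.9))]); n=np.array([-d[1],d[0]])
for (du,dv) in [(5.5,4),(5.5,-4),(-5.5,4),(-5.5,-4),(4,5.5),(4,-5.5),(-4,5.5),(-4,-5.5)]:
  r=[]
  for z in (.1715,.1815,.1835):
    X=np.array([.5535,-.1185])+d*(.054+du/1000)+n*dv/1000; p=proj(c,[*X,z]); r.append(np.round((p-40+.5)*8))
  print(du,dv,r)
```

```text
322.1871238844337
5.5 4 [array([229., 196.]), array([146., 183.]), array([129., 180.])]
5.5 -4 [array([305., 155.]), array([225., 140.]), array([208., 137.])]
-5.5 4 [array([302., 316.]), array([222., 307.]), array([206., 306.])]
-5.5 -4 [array([377., 276.]), array([301., 266.]), array([285., 264.])]
4 5.5 [array([225., 220.]), array([142., 208.]), array([124., 205.])]
4 -5.5 [array([329., 164.]), array([250., 149.]), array([233., 146.])]
-4 5.5 [array([278., 307.]), array([198., 298.]), array([181., 297.])]
-4 -5.5 [array([381., 252.]), array([305., 241.]), array([289., 239.])]
```

View pics/zw27.png

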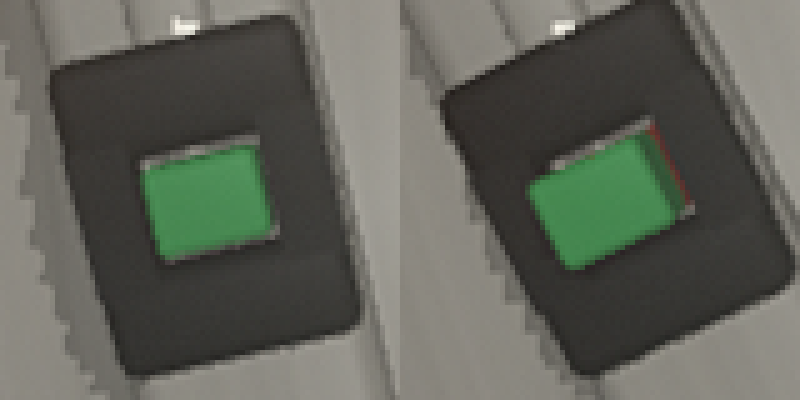

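Run:
```python
from wt import *
st(); go(.414,.056,.30)
```

```text
t 23.75 p [ 0.7004 -0.1652  0.2951] yawx 87.0 tilt [-0.001  0.001 -1.   ] F [-0.4  0.3  0.5] T [0.021 0.058 0.042] gap 0.499 q [-0.4   0.47  1.12  0.    1.56 -0.34]
tool delta cm [ 20.61 -29.75  -0.44]
```

drive_tool(translation=[[2,-4,0],[5,-8,0],[8,-12,0],[11,-16,0],[14,-20,0],[17,-24,0],[19.5,-28,0],[20.6,-29.7,0]], delta_rot=[[0,0,8],[0,0,16],[0,0,24],[0,0,32],[0,0,40],[0,0,48],[0,0,56],[0,0,64]])

```text
time_s: 24.55
position: [0.4117, 0.0576, 0.2956]
tool_rot: [[0.922, 0.388, 0.001], [0.388, -0.922, 0.0], [0.001, -0.0, -1.0]]
contact_force: [0.6, 0.3, 0.4]
finger_gap: 0.5
```

drive_tool(translation=[[0,0,0],[0,0,0],[0,0,2],[0,0,4],[0,0,6],[0,0,6],[0,0,6]], delta_rot=[[-6,0,0],[-12,0,0],[-18,0,0],[-24,0,0],[-30,0,0],[-30,0,0],[-30,0,0]])

```text
time_s: 25.25
position: [0.4148, 0.0559, 0.2358]
tool_rot: [[0.919, 0.341, 0.195], [0.393, -0.797, -0.458], [-0.001, 0.498, -0.867]]
contact_force: [-0.5, 0.5, 0.7]
finger_gap: 0.501
```

Run:
```python
from wt import *
wt(29); go(.414,.056,.188)
```

```text
t 25.30 p [0.4159 0.0555 0.237 ] yawx 23.1 tilt [ 0.197 -0.458 -0.867] F [-0.1 -0.4  0.8] T [0.202 0.077 0.014] gap 0.499 q [ 0.23 -0.18  2.05 -0.55  1.23  1.57]
exp in [462.2 111.8] out [473.4 112.1]
green [472 103   9  16 112] [475.8 110.3]
tool delta cm [-0.16 -2.54  4.18]
```

View pics/w29.png

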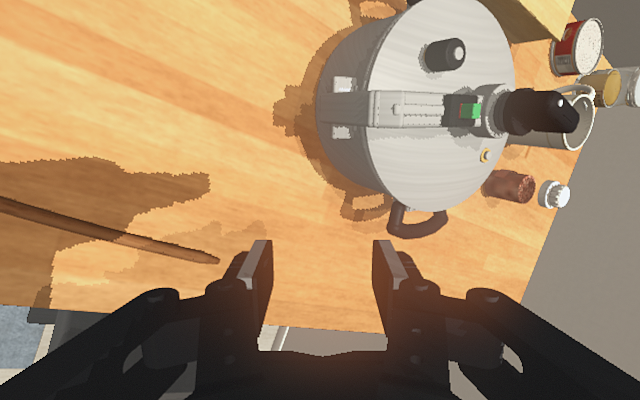

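drive_tool(translation=[[-0.5,-1.2,2],[-1.5,-2.5,4],[-2,-2.5,4.2],[-2,-2.5,4.2]], delta_rot=[[-5,0,0],[-10,0,0],[-10,0,0],[-10,0,0]])

```text
time_s: 25.7
position: [0.3971, 0.0478, 0.1876]
tool_rot: [[0.921, 0.3, 0.25], [0.391, -0.706, -0.59], [-0.001, 0.641, -0.767]]
contact_force: [0.1, -0.3, 0.3]
finger_gap: 0.502
```

Run:
```python
from wt import *
wt(30); 
a=cv2.imread('pics/w29.png')[80:140,430:510]; cv2.imwrite('pics/zw29.png',cv2.resize(a,None,fx=8,fy=8,interpolation=cv2.INTER_NEAREST))
a=cv2.imread('pics/w30.png')[80:200,400:560]; cv2.imwrite('pics/zw30.png',cv2.resize(a,None,fx=5,fy=5,interpolation=cv2.INTER_NEAREST))
```

```text
t 25.75 p [0.3983 0.048  0.1887] yawx 23.0 tilt [ 0.252 -0.59  -0.767] F [ 0.3 -0.2  1. ] T [ 0.229  0.183 -0.002] gap 0.505 q [ 0.34 -0.08  2.14 -0.77  1.16  1.86]
exp in [484.7  82.9] out [499.3  82.3]
green [492  72  15  18 136] [501.  80.]
```

View pics/zw29.png

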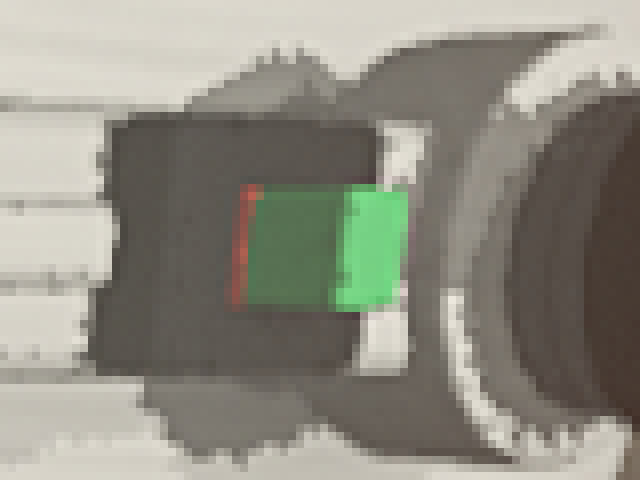

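View pics/zw30.png

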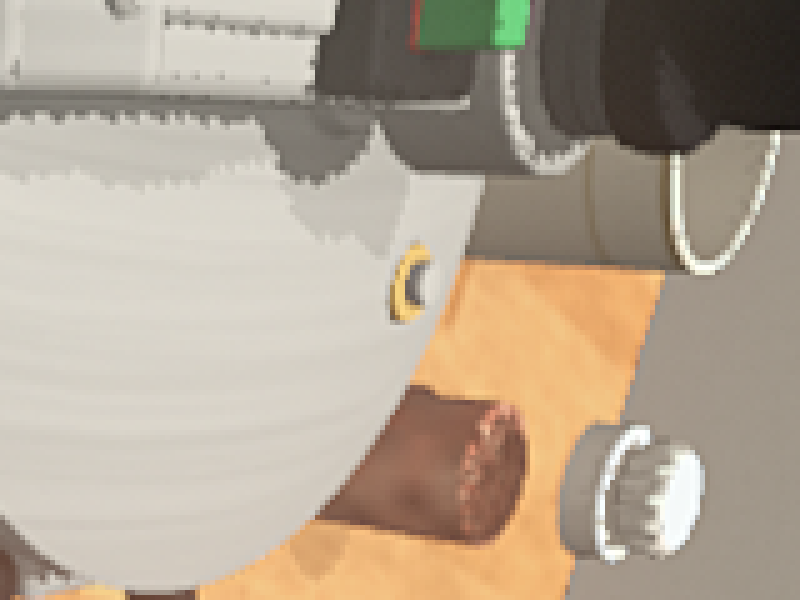

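Run:
```python
from wt import *
for n,(y,x) in (('29',(95,450)),('30',(62,460))):
    im=cv2.imread('pics/w%s.png'%n); print(n)
    c=load('w%s.png'%n); o=-c['R'].T@c['t']; v=np.array([.533,-.068,.175])-o; print('elev',np.degrees(np.arcsin(-v[2]/np.linalg.norm(v))))
    for r in range(y,y+28,4): print(r,[tuple(int(k) for k in im[r,cc][::-1]) for cc in range(x,x+55)] if 0 else ' '.join('%d:%d,%d,%d'%(cc,*im[r,cc][::-1]) for cc in range(x+12,x+50)))
a=cv2.imread('pics/w30.png')[60:105,450:520]; cv2.imwrite('pics/zw30b.png',cv2.resize(a,None,fx=10,fy=10,interpolation=cv2.INTER_NEAREST))
```

```text
29
elev 38.41082362686558
95 462:87,82,76 463:89,83,77 464:87,82,76 465:89,83,77 466:88,82,77 467:88,83,76 468:87,82,76 469:92,86,79 470:103,98,91 471:101,95,88 472:97,92,85 473:95,88,83 474:98,92,85 475:99,95,87 476:118,114,106 477:152,148,139 478:178,174,165 479:170,165,156 480:167,162,152 481:157,153,143 482:138,132,124 483:146,142,133 484:119,114,107 485:119,114,105 486:120,115,107 487:120,115,107 488:119,115,107 489:120,115,108 490:128,121,114 491:140,134,126 492:148,142,133 493:145,139,130 494:144,139,129 495:143,137,128 496:143,138,128 497:146,140,131 498:142,136,127 499:116,109,101
99 462:91,86,80 463:92,87,81 464:92,87,80 465:92,87,80 466:91,86,80 467:91,85,79 468:92,86,79 469:90,85,79 470:91,85,79 471:90,84,78 472:90,85,79 473:90,84,78 474:89,84,77 475:88,82,76 476:79,73,66 477:122,117,109 478:200,196,186 479:230,226,216 480:225,221,210 481:222,219,208 482:196,192,182 483:140,136,126 484:120,114,107 485:119,113,106 486:113,108,100 487:116,110,101 488:132,127,118 489:146,141,132 490:150,145,135 491:147,141,132 492:148,142,134 493:148,143,133 494:150,145,135 495:144,140,130 4
[... 6031 characters left out ...]
66,103 500:118,214,134 501:115,215,131 502:113,212,130 503:113,213,131 504:115,217,138 505:121,205,138 506:120,100,102 507:118,110,104 508:99,94,87 509:73,68,62
86 472:81,75,69 473:81,75,69 474:84,78,72 475:90,86,79 476:90,84,78 477:81,76,69 478:88,83,77 479:87,82,75 480:83,81,74 481:88,79,74 482:126,75,69 483:147,93,73 484:73,117,78 485:81,115,77 486:83,115,78 487:82,114,78 488:81,114,76 489:82,115,77 490:81,116,78 491:81,115,77 492:80,114,76 493:79,114,75 494:80,114,75 495:78,113,74 496:78,112,73 497:76,106,70 498:85,138,85 499:108,196,121 500:116,216,133 501:115,215,132 502:113,213,130 503:114,216,133 504:112,206,127 505:115,124,105 506:117,106,103 507:110,105,98 508:80,75,69 509:77,70,65
```

View pics/zw30b.png

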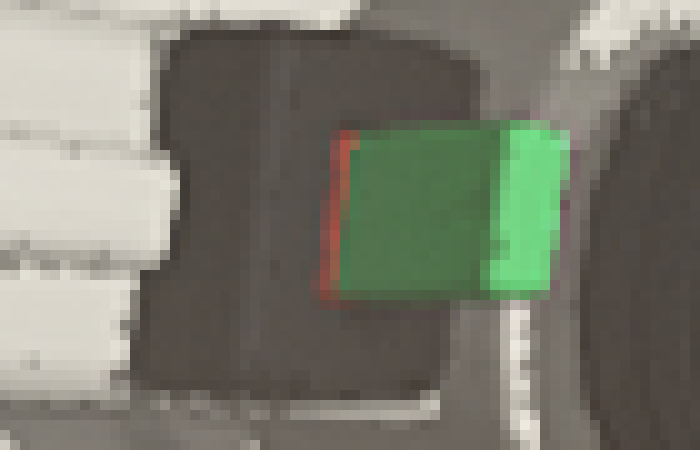

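Run:
```python
from h import *
from scipy.optimize import least_squares
d=np.array([np.cos(np.radians(111.9)),np.sin(np.radians(111.9))]); n=np.array([-d[1],d[0]])
def cent(fn,br):
    c=load('w%s.png'%fn); f=c['frame']; 
    im=cv2.cvtColor(f,cv2.COLOR_RGB2HSV); g=cv2.inRange(im,(45,90,br),(85,255,255))
    k,l,s,ce=cv2.connectedComponentsWithStats(g); p=proj(c,[.533,-.068,.175])
    i=min([i for i in range(1,k) if s[i][4]>15],key=lambda i:np.linalg.norm(ce[i]-p)); return c,ce[i],s[i]
def fit(lst):
    D=[cent(a,b) for a,b in lst]
    r=least_squares(lambda X:np.concatenate([proj(c,X)-e-0 for c,e,_ in D]),[.533,-.068,.175])
    print(np.round(r.x,4),'res',np.round(r.fun,1)); print([tuple(map(int,s)) for _,_,s in D]); return r.x
a=fit([(x,40) for x in ('15b','16','17','18','19','20','21','22','23','24','25','26')])
b=fit([('28',115),('29',150),('30',150)])
print('rise mm',1000*(b-a)[2], 'radial',(b-a)[:2]@d*1000)
# scale check on w30,w29
for fn in('29','30','28'):
    c=load('w%s.png'%fn); 
    T=lambda r,t,z: proj(c,[*(b[:2]+d*r+n*t),b[2]+z])
    print(fn,'width11 px',np.round(T(.004,.0055,0)-T(.004,-.0055,0),1),'down10',np.round(T(.004,0,-.010)-T(.004,0,0),1),'rad8',np.round(T(.004,0,0)-T(-.004,0,0),1))
```

```text
[ 0.5335 -0.0685  0.1708] res [-0.8  0.  -0.7 -0.2 -0.7 -0.2 -0.4 -0.  -0.5  0.  -0.5  0.  -0.3 -0.1
 -0.3  0.  -0.1  0.2  0.1  0.2  0.2 -0.   0.3 -0.1]
[(208, 190, 25, 26, 433), (205, 218, 20, 24, 419), (206, 245, 23, 23, 408), (399, 193, 14, 18, 226), (416, 190, 22, 25, 367), (406, 169, 25, 26, 381), (392, 151, 27, 26, 387), (375, 135, 27, 26, 394), (354, 124, 28, 25, 408), (332, 118, 26, 22, 421), (309, 118, 23, 19, 422), (283, 119, 26, 23, 419)]
[ 0.5338 -0.0685  0.1827] res [ 0.2 -0.3  0.2  0.2 -0.   0.1]
[(58, 60, 18, 16, 163), (472, 103, 9, 16, 111), (499, 72, 8, 18, 102)]
rise mm 11.93977562230919 radial -0.16416234142020367
29 width11 px [-1.9 15.5] down10 [-11.3  -0.2] rad8 [-7.1 -0.2]
30 width11 px [-2.3 17.5] down10 [-14.8   0.7] rad8 [-5.4 -0.8]
28 width11 px [-13.6   7.3] down10 [10.2  1.7] rad8 [ -7.  -11.5]
```

drive_tool(translation=[[1.5,-1,1.2],[3,-2,2.4],[4,-3.2,3.8],[4,-3.2,3.8],[4,-3.2,3.8]], delta_rot=[[-5,0,0],[-10,0,0],[-15,0,0],[-15,0,0],[-15,0,0]])

```text
time_s: 26.25
position: [0.4347, 0.0639, 0.1378]
tool_rot: [[0.921, 0.225, 0.319], [0.39, -0.529, -0.753], [-0.001, 0.818, -0.575]]
contact_force: [0.6, 0.7, 0.5]
finger_gap: 0.496
```

Run:
```python
from wt import *
wt(31); c=load('w31.png'); o=-c['R'].T@c['t']; v=np.array([.533,-.068,.175])-o; print('elev',np.degrees(np.arcsin(-v[2]/np.linalg.norm(v))),o)
p=proj(c,[.5335,-.0685,.175]).astype(int); print(p)
a=c['frame'][max(0,p[1]-30):p[1]+30,p[0]-40:p[0]+40][:,:,::-1]; cv2.imwrite('pics/zw31.png',cv2.resize(a,None,fx=9,fy=9,interpolation=cv2.INTER_NEAREST))
```

```text
t 26.30 p [0.4351 0.064  0.1391] yawx 22.9 tilt [ 0.32  -0.753 -0.575] F [-0.4  0.3  0.3] T [0.357 0.152 0.006] gap 0.501 q [ 0.48  0.27  2.05 -1.06  1.22  2.25]
exp in [490.4 142.8] out [506.  143.6]
green [491 134  21  17 284] [501.1 141.8]
elev 8.962214740049749 [0.44894658 0.19633523 0.21874473]
[496 141]
```

View pics/zw31.png

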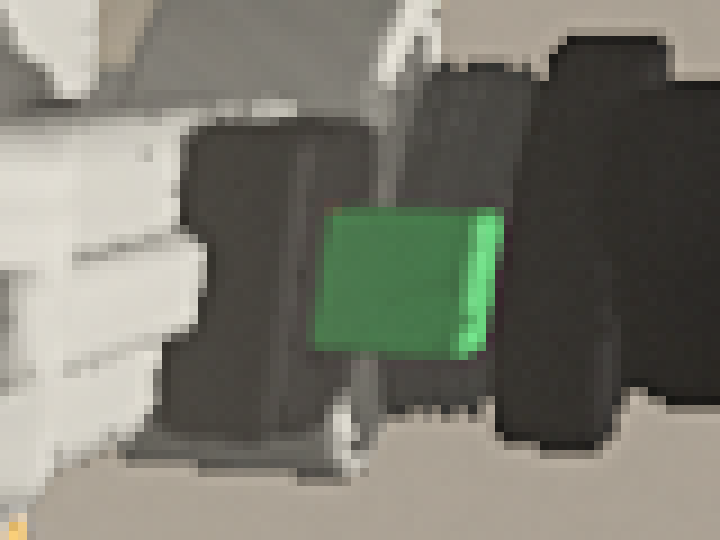

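At 9° elevation the tab stands about 10.4 mm out and no red shows above the housing. The red seen in the steeper views was inside the slot gap. I'll back away and do a last check.

drive_tool(translation=[[0,0,-2],[0,0,-5],[0,0,-8],[0,0,-10],[0,0,-10],[0,0,-10]], delta_rot=[[0,0,0],[0,0,0],[0,0,0],[0,0,0],[0,0,0],[0,0,0]])

```text
time_s: 26.9
position: [0.4026, 0.1395, 0.1969]
tool_rot: [[0.92, 0.221, 0.323], [0.391, -0.532, -0.751], [0.005, 0.818, -0.576]]
contact_force: [0.5, 0.6, -0.3]
finger_gap: 0.498
```

Run:
```python
from h import *
st(); c=shot('top','t32.png'); shot('side','s32.png')
im=cv2.imread('pics/t32.png')[140:270,260:460]; cv2.imwrite('pics/zt32.png',cv2.resize(im,None,fx=4,fy=4,interpolation=cv2.INTER_CUBIC))
im=cv2.imread('pics/s32.png')[170:350,230:390]; cv2.imwrite('pics/zs32.png',cv2.resize(im,None,fx=3.3,fy=3.3,interpolation=cv2.INTER_CUBIC))
```

```text
t 26.90 p [0.4026 0.1395 0.1969] yawx 23.0 tilt [ 0.323 -0.751 -0.576] F [ 0.5  0.6 -0.3] T [0.383 0.099 0.05 ] gap 0.498 q [ 0.66  0.21  1.96 -0.93  1.41  2.2 ]
```

View pics/zt32.png

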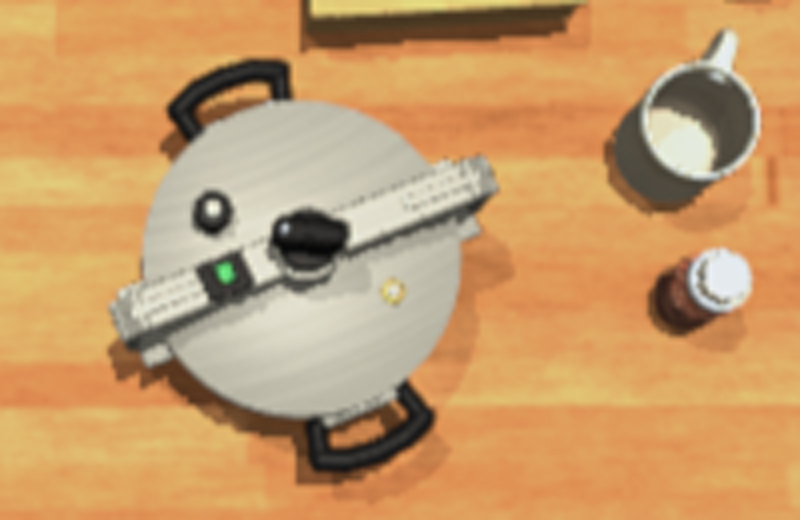

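View pics/zs32.png

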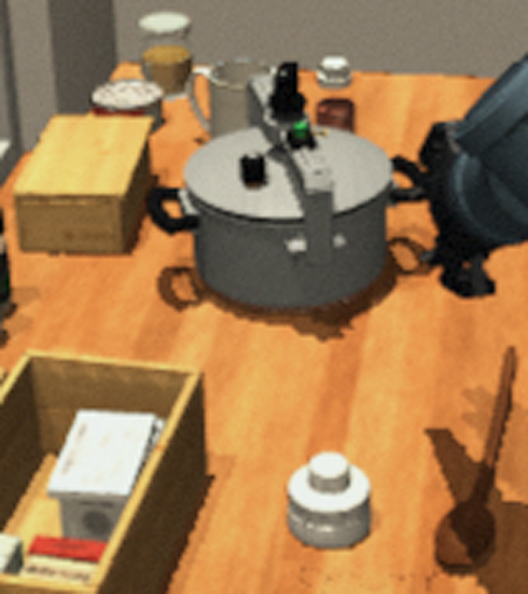

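The pot is where it started, at the same pixels. The bar is along the ears, the tab is out, and the bystanders are unmoved.

Run:
```python
from bench import arm
print(arm.sign_off())
```

```text
the job is handed in; nothing more can be done
None
```

The cooker is closed, and I handed the job in at about 27 s.

- **Yoke:** I swung it about 57° clockwise until it stalled against the stops at about 8 N. In the last pictures the bar lies along the two ears.
- **Knob:** I turned it clockwise about 5 rad in two grips. The tab popped during the last 0.2 rad step, and I stopped and let go there.
- **Last checks:** In the last top and side pictures the cooker, mug, salt mill and timer are where they started, and the arm touches nothing.

**Disagreement on the tab:** Seen from steeper angles (26° and up), a thin red line showed at the base of the tab. From 9° above horizontal no red showed above the housing, and the tab measured about 10.4 mm out. I took the red to be the foot seen down through the slot gap. One triangulation gave 11.9 mm, but with at most 0.21 rad turned past the pop it should be no more than about 10.75 mm, so I left the knob as it was.

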